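# Put the metal artefacts into the dry-storage chamber and start it

## Robot

A 6-joint arm with a two-finger parallel gripper is mounted at the origin on the work surface. World frame = base frame: x ahead of the robot, y to its left, z up, the work surface at z = 0. Lengths are in m, angles in rad, forces in N, time in s.
With the tool pointing down it reaches from about 0.4 to 0.825 m from the base axis. Payload 7 kg.
Tool frame: the origin (TCP) lies on the centre line of the jaws, within the pads' length; the fingertips stand 22 mm ahead of it and the grasp point (between the pads) lies 3 mm ahead of it; z points along the fingers, y is the line along which they close (so a half turn about z gives the same grasp; the last joint's range is limited). The gripper opens to 88 mm and grips with 3 to 60 N. Pads are 19 mm wide; open, the fingers measure 130 mm over their backs; the gripper's body (78 mm by 193 mm) begins 47 mm behind the grasp point.
Start: joints at [1.462, 0.359, 0.012, 0, -1.224, -0.288], TCP at [0.261, 0.623, 0.249] pointing down, gripper open.
Joint ranges: [-3.07, 3.07], [-1.43, 2.12], [-1.02, 1.25], [-3.03, 1.67], [-3.05, -0], [-3.03, 3.03]. Speed limits (rad/s): [2.39, 2.39, 3.01, 3.14, 3.14, 3.14].

## Interface

Orientations are given as [roll, pitch, yaw] about the fixed x, y, z axes, in that order (R = Rz(yaw) Ry(pitch) Rx(roll)).
In Python, from station import arm gives the robot as it stands.
- The arm moves only by the tool arm_command, never from a script. Its argument "series" is one flat list of numbers, 7 for each row, row after row: the turn, a rotation vector about the tool's x, y, z each as a share of 90 degrees, from -1 to 1, then the shift along the tool's x, y, z each as a share of 0.1 m, from -1 to 1, then the opening, from 0 (shut) to 1 (fully open). A call has 1 to 8 rows; each row is the pose to reach, as a shift and turn from the pose commanded when the call began, along the tool's axes at that moment; what a row does not reach only later rows make up. A row lasts 1/8 s, in which the tool goes at most 62.5 mm and 10.7 degrees, less where a joint would pass 70% of its speed; a pose out of reach is approached as far as the arm can. A call with a number of a shift or a turn outside -1 to 1 is refused whole. A call with a gripper value outside its range is refused whole. The fingers move at their own pace and stop on an object; "force" is the grip in N (left out, the last holds). Time passes only in rows, so rows that repeat a pose let the fingers close. It gives the time, the measured TCP pose, the force, the opening and the grip force at its end, in the units of the state.
- arm.get_state(): the state, without advancing time (a new reading comes with each control period).
- arm.grab_frame(name): name is "scene" or "top" or "wrist"; returns the picture (384x512x3 uint8, blue, green, red); there is no depth.
- arm.camera_model(name): a dict with "fovy" (degrees; the focal length in pixels is half the picture's height over the tangent of half this angle, whatever the lens; pixels are square), "cx", "cy" (the principal point, pixels), "pose" (4x4, takes a point from camera to world coordinates). Camera axes: x right, y down, z forward; pixel columns grow to the right and rows downward; lengths in m; the calibration is good to about 2 mm. The wrist camera is an equidistant fisheye: a pixel r from the principal point sees the ray r / f radians off the axis. A picture is of the moment at which its call begins: read the wrist's pose just before it. camera_model takes no time and is no camera call; for the wrist camera it gives the pose at the moment of the call.
- arm.job_done(): hands the job in; it is judged then, once.
The state is a dict: "t": time; "q": joint angles; "qd": joint speeds; "joint_efforts": joint torques, N m; "eef_pos": TCP position; "ee_rot": TCP orientation; "force": force on the tool from outside, world axes, zero at the start; "moment": the same for the moment, N m; "width": finger opening in m; "gripper_force": force on a finger pad.
Only numpy, scipy, OpenCV 4.12 (cv2) and the standard library are available. Lean on these libraries where they do the work, as an engineer would, in place of code of your own. Each camera call takes 0.05 s, during which the arm holds its last target. There are 200 camera calls.

## Task

Slide the black lock grip on the chamber's control panel all the way away from the lid to free it, raise the lid gently until it rests fully open on its stop, and put every small metal artefact lying on the grey foam mat into the chamber, setting them down rather than dropping them. Then lower the lid gently until it is fully shut, slide the lock grip all the way back towards the lid, and last of all turn the dial to the three-dot mark. Leave the wooden goblet, the glass jar and the cardboard carton where they are.

Things in the scene. Friction and masses are not known exactly. Their poses are not given: they have to be found in the camera images.
- chamber: White open-topped steel box, outer 190 (x) x 282 (y) x 68 mm high, walls and floor 6 mm. Origin: centre of its underside; x points away from the robot to the hinge side, y to the control panel, z up. The grey panel block, 190 x 110 mm, 76 mm high, is joined to its +y side; on it the dial at x=-42, y=198 mm and the lock at x=55 mm. Fixed; place and yaw vary.
- lid (a joint): Lid angle: 0 shut on the box (as it starts), grows as the front edge rises, 1.6 rad = fully open on its stop, just past upright. Stiff hinge on the box's far (+x) top edge: the lid stays where it is left; 2 to 5 N at the handle moves it. White frame with clear window, 190 x 282 x 8 mm, 0.3 kg, underside at 68 mm when shut.
- lid_handle (a point): Middle of the handle: steel bar, 10 mm diameter, 110 mm long, parallel to the hinge, 45 mm beyond the lid's front edge on two end arms (100 mm clear between them, 40 mm clear from bar to lid). Grip it across from above at any lid angle; it pivots in the fingers. 235 mm from the hinge line, 4 mm above it when shut (world z 72 mm; 303 mm open). x to the hinge, y along the bar.
- lid_hinge (a point): Middle of the lid's hinge line, 95 mm beyond the chamber's origin along x and 68 mm up; its y axis is the hinge line.
- lock (a joint): Travel of the lid lock: 0 = end stop, free; 0.050 m = other end stop, fully locked, its steel bolt over the lid. It starts locked (0.043 to 0.050), grows as the grip slides along the chamber's -y (towards the lid), against about 1.5 N friction, and stays where it is left.
- lock_top (a point): Top centre of the lock's black grip block, 14 mm (chamber x) x 30 mm (chamber y), standing 30 mm above the panel (world z about 106 mm); axes parallel to the chamber's.
- dial (a joint): Angle of the selector dial, clockwise from above, -0.05 to 1.85 rad. Four detents: 0 = one dot, 0.6 = two dots, 1.2 = three dots, 1.8 = four dots (white dots in radial rows on the panel round the dial). Let go, it snaps into the nearest. Starts at one or two dots. Takes up to about 0.12 N m.
- dial_grip (a point): On the dial's axis, 20 mm above the panel (world z 96 mm), in its black bar grip, 50 mm long, 12 mm wide, standing 6 to 30 mm above the panel. x along the bar to its pointer end (white line), z up. At 0 the pointer is 0.9 rad counter-clockwise (from above) of the chamber's +x.
- mat: Grey foam mat, 250 x 250 x 1 mm, flat on the bench to the robot's right; origin its centre. The artefacts start on it.
- weight: Metal artefact that may be present or absent; starts upright on the foam mat. Origin: centre of its underside, z up. Brass balance weight: cylinder of 36 mm diameter, 26 mm high, with a 24 mm knob on a neck, 46 mm high in all; 0.22 kg. Grip the cylinder.
- bell: Metal artefact that may be present or absent; starts upright on the foam mat. Origin: centre of its underside, z up. Small dark iron table bell: flared, 46 mm diameter at the foot, 32 mm at 10 mm, 24 mm at 26 mm height, narrow neck of 12 mm at 29 to 34 mm, small knob of 16 mm at 39 mm, 47 mm high in all; 0.14 kg. Grip it across its upper part.
- salt: Metal artefact that may be present or absent; starts upright on the foam mat. Origin: centre of its underside, z up. Pewter salt cellar: foot of 42 mm diameter, waist 24 mm, solid bowl of 44 mm at 38 mm height, 40 mm high; 0.16 kg. Grip the bowl.
- tin: Metal artefact that may be present or absent; starts upright on the foam mat. Origin: centre of its underside, z up. Flat brass tin, 58 (x) x 36 (y) x 24 mm high; 0.12 kg. Grip across y.
- padlock: Metal artefact that may be present or absent; starts upright on the foam mat. Origin: centre of its underside, z up. Dark iron padlock lying flat: body 44 (x, from -30 to 14 mm) x 34 (y) x 22 mm high, with a round shackle reaching to x=36 mm; 0.2 kg. Grip the body across y.
- goblet: Bystander: wooden goblet, 110 mm high, 68 mm diameter; leave alone. Origin under its foot.
- jar: Bystander: glass jar with a cap, 90 mm high, 70 mm diameter; leave alone. Origin under it.
- carton: Bystander: closed cardboard carton 110 x 150 x 55 mm; leave alone. Origin under it.
Mind the look-alikes: they are no part of the job. Leave any blue or pink look-alike of the padlock alone.

How it is judged:
On the way, in this order (a step that is already met when the one before it is completed fails the run):
1. the lock is slid free, away from the lid (below 4 mm) (value of joint lock below 0.004 m), for 0.2 s.
2. the lid is raised onto its open stop (above 1.5 rad) (value of joint lid above 1.5 rad), for 0.2 s.
3. all artefacts are in the chamber and the lid is shut over them (x of weight in the frame of chamber between -0.089 and 0.089 m and y of weight in the frame of chamber between -0.135 and 0.135 m and z of each of weight, bell, salt, tin, padlock in the frame of chamber below 0.05 m and x of bell in the frame of chamber between -0.089 and 0.089 m and y of bell in the frame of chamber between -0.135 and 0.135 m and x of salt in the frame of chamber between -0.089 and 0.089 m and y of salt in the frame of chamber between -0.135 and 0.135 m and x of tin in the frame of chamber between -0.089 and 0.089 m and y of tin in the frame of chamber between -0.135 and 0.135 m and x of padlock in the frame of chamber between -0.089 and 0.089 m and y of padlock in the frame of chamber between -0.135 and 0.135 m and value of joint lid below 0.03 rad), for 0.2 s.
4. with the lid shut, the lock is slid to its end stop (value of joint lock above 0.046 m and value of joint lid below 0.03 rad), for 0.2 s.
5. with the lid shut and locked, the dial is set to the three-dot mark (all of step 4 and value of joint dial between 1.1 and 1.3 rad), for 0.2 s.
At the end, for the whole second after the job is handed in: Every artefact present lies inside the chamber, the lid is shut (below 0.03 rad), the lock is within 4 mm of its end stop, and the dial rests in the three-dot detent (1.2 rad, within 0.1) (all of step 5 and x of weight in the frame of chamber between -0.089 and 0.089 m and y of weight in the frame of chamber between -0.135 and 0.135 m and z of each of weight, bell, salt, tin, padlock in the frame of chamber below 0.05 m and x of bell in the frame of chamber between -0.089 and 0.089 m and y of bell in the frame of chamber between -0.135 and 0.135 m and x of salt in the frame of chamber between -0.089 and 0.089 m and y of salt in the frame of chamber between -0.135 and 0.135 m and x of tin in the frame of chamber between -0.089 and 0.089 m and y of tin in the frame of chamber between -0.135 and 0.135 m and x of padlock in the frame of chamber between -0.089 and 0.089 m and y of padlock in the frame of chamber between -0.135 and 0.135 m); the robot touches nothing.
It fails at once if the lid is slammed shut (faster than 0.8 rad/s over its last 0.1 rad) (value of joint lid below 0.1 rad and velocity of joint lid below -0.8 rad/s).
It fails at once if the lid is thrown against its open stop (faster than 1 rad/s over the last 0.1 rad) (value of joint lid above 1.5 rad and velocity of joint lid above 1 rad/s).
It fails at once if an artefact is dropped or thrown (moves faster than 1.1 m/s, a fall of about 6 cm, while no finger holds it) ((linear speed of weight above 1.1 m/s and contact force between weight and the fingers below 0.1 N) or (linear speed of bell above 1.1 m/s and contact force between bell and the fingers below 0.1 N) or (linear speed of salt above 1.1 m/s and contact force between salt and the fingers below 0.1 N) or (linear speed of tin above 1.1 m/s and contact force between tin and the fingers below 0.1 N) or (linear speed of padlock above 1.1 m/s and contact force between padlock and the fingers below 0.1 N)).
It fails at once if a bystander is pushed more than 3 cm or tipped over (distance of any of goblet, jar, carton from where it was at the start of the episode above 0.03 m or angle between any of goblet, jar, carton's own z axis and vertical above 0.5 rad).
Of weight, bell, salt, tin, padlock only 3 to 4 are there at a start; the rules pass over those that are not, and their reading is None.
At some moment in a run one of weight, bell, salt, tin, padlock may be knocked a few centimetres aside while the robot is not near it.
It also fails if it takes over 208 s, if anything falls off the work surface, if the arm or the gripper's body presses on something with over 40 N, if the wrist force passes 120 N, or if a joint passes its speed limit or range.

## Working session

There is one attempt and no reset: what is moved stays moved. The work goes in short steps, Python scripts to look and compute and a tool call to move; the robot and the scene stay as the last step left them, time stands still between calls to the robot, and variables do not carry over. Pictures are saved under pics/ and viewed, at most 16 in all, crops included, and the job is handed in when it is done.

Besides the shell and the picture viewer there is one more tool, called after "Emit:" as a command line: name --argument value ..., lists and objects as JSON in quotes. arm_command: Moves the arm, as the interface text tells. Its arguments: {"type":"object","properties":{"series":{"type":"array"},"force":{"type":"number"}},"required":["series"]}

```bash
mkdir -p pics; ls
python3 - <<'E'
from station import arm
import cv2,numpy as np
s=arm.get_state();print(s)
for n in("scene","top"):
    im=arm.grab_frame(n);cv2.imwrite(f"pics/{n}0.png",im);m=arm.camera_model(n);print(n,m)
E
```

```text
pics
{'t': 0.0, 'q': array([ 1.46208194e+00,  3.59384026e-01,  1.10863792e-02, -3.27064390e-04,
       -1.22410406e+00, -2.88054477e-01]), 'qd': array([-5.50597529e-05, -1.38047739e-04,  5.42777034e-04, -1.20673043e-03,
       -8.37322150e-04,  1.37330997e-03]), 'joint_efforts': array([-1.94982560e-03, -5.82724822e+01,  2.93057334e+01,  6.99737146e+00,
        6.99433978e-03, -1.47049059e-04]), 'eef_pos': array([0.26073158, 0.62213487, 0.24764065]), 'ee_rot': array([ 3.13996607e+00, -1.61312514e-04, -3.96880109e-01]), 'force': array([-0.55390136, -0.36697841, -0.07536953]), 'moment': array([ 0.00089489,  0.02567501, -0.01327875]), 'gripper_force': 0.0, 'width': 0.0877487532494414}
scene {'fovy': 52.21400748604131, 'cx': 255.38858695816302, 'cy': 190.8986954194645, 'pose': array([[ 0.2543702 ,  0.78853985, -0.55991134,  1.21948712],
       [ 0.96710586, -0.20826152,  0.14605956, -0.12648983],
       [-0.0014342 , -0.57864674, -0.81557703,  1.00975928],
       [ 0.        ,  0.        ,  0.        ,  1.        ]])}
top {'fovy': 42.608159638354735, 'cx': 262.9873259885801, 'cy': 199.71341437171645, 'pose': array([[-1.67204527e-02, -9.92541620e-01,  1.20754126e-01,
         3.74870285e-01],
       [-9.99858485e-01,  1.68219808e-02, -1.78631068e-04,
         3.12303667e-02],
       [-1.85402481e-03, -1.20740024e-01, -9.92682431e-01,
         1.84345848e+00],
       [ 0.00000000e+00,  0.00000000e+00,  0.00000000e+00,
         1.00000000e+00]])}
```

Run:
```python
import cv2
for n in("scene","top"):
    im=cv2.imread(f"pics/{n}0.png");cv2.imwrite(f"pics/{n}0b.png",cv2.resize(im,(800,600),interpolation=cv2.INTER_CUBIC))
```

```text
(no output)
```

View pics/scene0b.png

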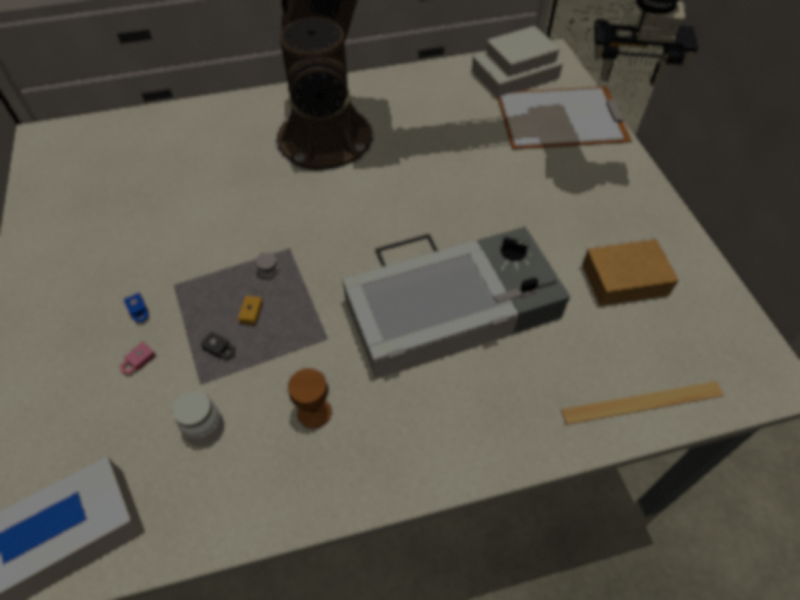

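View pics/top0b.png

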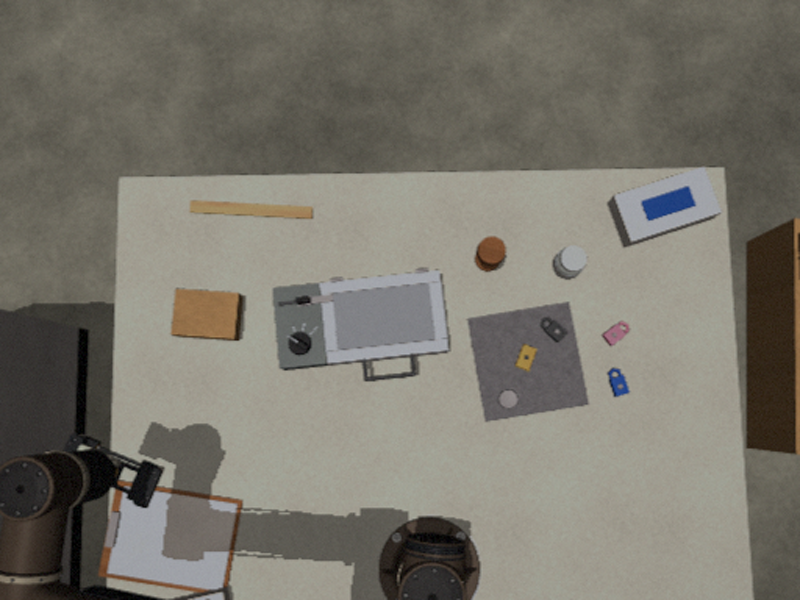

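Top view (800-wide): the mat holds pewter salt (508,399), brass tin (526,357) and dark padlock (553,328). Off the mat are the look-alikes, blue (619,382) and pink (616,332). The lock grip is at (302,300), the dial at (300,343) and the handle bar at (391,378).

```bash
cat > h.py <<'E'
import numpy as np,cv2,sys
from station import arm
from scipy.spatial.transform import Rotation as R
def ray(n,u,v,m=None):
    m=m or arm.camera_model(n);f=192/np.tan(np.radians(m["fovy"])/2)
    a=np.array([u-m["cx"],v-m["cy"]]);
    if n=="wrist":
        r=np.hypot(*a);t=r/f;d=np.array([*(a/max(r,1e-9)*np.sin(t)),np.cos(t)])
    else: d=np.array([*(a/f),1.])
    P=np.array(m["pose"]);return P[:3,3],P[:3,:3]@d
def p2w(n,u,v,z,m=None):
    o,d=ray(n,u,v,m);return o+d*(z-o[2])/d[2]
def w2p(n,p,m=None):
    m=m or arm.camera_model(n);f=192/np.tan(np.radians(m["fovy"])/2)
    P=np.array(m["pose"]);c=P[:3,:3].T@(np.asarray(p)-P[:3,3])
    if n=="wrist":
        r=np.hypot(c[0],c[1]);t=np.arctan2(r,c[2]);return np.array([m["cx"],m["cy"]])+f*t*c[:2]/max(r,1e-9)
    return np.array([m["cx"],m["cy"]])+f*c[:2]/c[2]
def go(xyz,yaw):
    "turn and shift (command units) from the present pose to a tool-down pose"
    s=arm.get_state();A=R.from_euler("xyz",s["ee_rot"]);B=R.from_euler("xyz",[np.pi,0,yaw])
    t=(A.inv()*B).as_rotvec()/(np.pi/2);d=A.inv().apply(np.asarray(xyz)-s["eef_pos"])/.1
    print("turn",t.round(3),"shift",d.round(3),"at",s["eef_pos"].round(4),"yaw",round(s["ee_rot"][2],3),"F",s["force"].round(1),"w",round(s["width"],4),"t",round(s["t"],2))
def wrist(name,crop=None):
    m=arm.camera_model("wrist");im=arm.grab_frame("wrist");np.save(f"pics/{name}.npy",m,allow_pickle=True);cv2.imwrite(f"pics/{name}.png",im);return m,im
def load(name): return np.load(f"pics/{name}.npy",allow_pickle=True).item()
E
python3 - <<'E'
from h import *
T=lambda u,v,z:print((u,v),p2w("top",u*.64,v*.64,z).round(3))
S=lambda u,v,z:print("S",(u,v),p2w("scene",u*.64,v*.64,z).round(3))
print("panel");[T(*p,.076) for p in[(274,287),(281,369)]]
print("lid");[T(*p,.076) for p in[(441,270),(449,352)]]
print("handle");[T(*p,.074) for p in[(366,379),(417,376)]]
print("lock,dial");T(302,300,.1);T(300,343,.1);S(529,284,.106);S(514,244,.1)
print("salt tin pad");T(508,399,.04);T(526,357,.024);T(553,328,.02)
S(266,259,.04);S(250,310,.024);S(214,345,.02)
print("goblet jar carton");T(490,250,.1);T(570,260,.09);T(207,314,.055)
print(R.from_matrix(arm.camera_model("wrist")["pose"][:3,:3]).as_euler("xyz"),arm.camera_model("wrist"))
E
```

```text
panel
(274, 287) [0.654 0.348 0.076]
(281, 369) [0.463 0.331 0.076]
lid
(441, 270) [ 0.687 -0.041  0.076]
(449, 352) [ 0.496 -0.055  0.076]
handle
(366, 379) [0.437 0.136 0.074]
(417, 376) [0.442 0.019 0.074]
lock,dial
(302, 300) [0.619 0.28  0.1  ]
(300, 343) [0.52  0.284 0.1  ]
S (529, 284) [0.629 0.275 0.106]
S (514, 244) [0.527 0.285 0.1  ]
salt tin pad
(508, 399) [ 0.386 -0.192  0.04 ]
(526, 357) [ 0.485 -0.239  0.024]
(553, 328) [ 0.553 -0.307  0.02 ]
S (266, 259) [ 0.39 -0.19  0.04]
S (250, 310) [ 0.496 -0.238  0.024]
S (214, 345) [ 0.555 -0.313  0.02 ]
goblet jar carton
(490, 250) [ 0.728 -0.154  0.1  ]
(570, 260) [ 0.703 -0.339  0.09 ]
(207, 314) [0.596 0.509 0.055]
[ 2.88188076e+00 -1.19295166e-03 -1.96704854e+00] {'fovy': 65.70646984690485, 'cx': 255.7795661789066, 'cy': 188.42169227786147, 'pose': array([[-0.3859634 , -0.89145831, -0.23734854,  0.32565967],
       [-0.92251332,  0.37330262,  0.09805268,  0.59588621],
       [ 0.00119295,  0.25680194, -0.96646332,  0.38319031],
       [ 0.        ,  0.        ,  0.        ,  1.        ]])}
```

Emit:
arm_command --series '[0, 0, 0, 0.9, 0.35, 0, 1, 0, 0, 0, 0.9, 0.35, 0, 1]'

```text
t: 0.35
eef_pos: [0.3313, 0.5538, 0.248]
ee_rot: [3.14, -0.0, -0.397]
force: [-0.1, 0.7, 1.3]
width: 0.0876
gripper_force: 0.0
```

Emit:
arm_command --series '[0, 0, 0, 0.95, 0.35, 0, 1, 0, 0, 0, 0.95, 0.35, 0, 1]'

```text
t: 0.6
eef_pos: [0.4057, 0.4845, 0.2482]
ee_rot: [3.141, 0.0, -0.398]
force: [0.0, -0.0, -0.3]
width: 0.0876
gripper_force: 0.0
```

Emit:
arm_command --series '[0, 0, 0, 0.95, 0.35, 0, 1, 0, 0, 0, 0.95, 0.35, 0, 1]'

```text
t: 0.85
eef_pos: [0.4799, 0.4154, 0.2482]
ee_rot: [3.141, 0.0, -0.398]
force: [0.0, 0.3, 0.4]
width: 0.0879
gripper_force: 0.0
```

Emit:
arm_command --series '[0, 0, 0, 0.95, 0.35, 0, 1, 0, 0, 0, 0.95, 0.35, 0, 1]'

```text
t: 1.1
eef_pos: [0.554, 0.3464, 0.2481]
ee_rot: [3.141, 0.0, -0.398]
force: [-0.2, 0.3, 0.2]
width: 0.0877
gripper_force: 0.0
```

Emit:
arm_command --series '[0, 0, 0.7, 0.9, 0.35, 0, 1, 0, 0, 0.7, 0.9, 0.35, 0, 1, 0, 0, 0.7, 0.9, 0.35, 0, 1, 0, 0, 0.7, 0.9, 0.35, 0, 1, 0, 0, 0.7, 0.9, 0.35, 0, 1, 0, 0, 0.7, 0.9, 0.35, 0, 1, 0, 0, 0.7, 0.9, 0.35, 0, 1]'

```text
t: 1.98
eef_pos: [0.6219, 0.2813, 0.2481]
ee_rot: [3.141, -0.0, -1.495]
force: [0.8, 0.2, 0.1]
width: 0.0877
gripper_force: 0.0
```

Run:
```python
from h import *
go([.62,.28,.25],-1.488)
m,im=wrist("w1");cv2.imwrite("pics/w1b.png",cv2.resize(im,(800,600),interpolation=cv2.INTER_CUBIC))
```

```text
turn [ 0.001 -0.    -0.005] shift [ 0.012  0.02  -0.019] at [0.6219 0.2813 0.2481] yaw -1.495 F [0.8 0.2 0.1] w 0.0877 t 1.98
```

View pics/w1b.png

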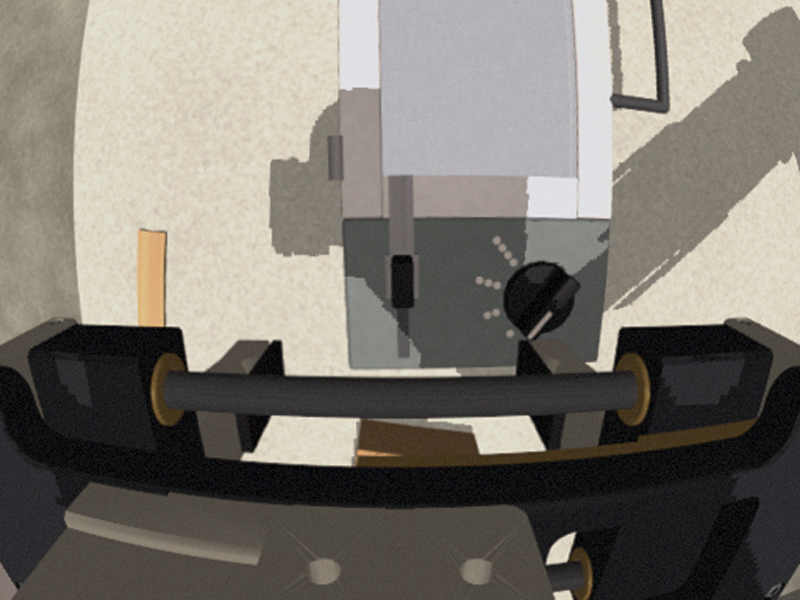

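Wrist view (800-wide): lock grip at (402,285) with the slot running down to (404,357). The dial pointer is at the one-dot row (510,334), so it reads 0. The panel corners are at (344,219), (351,368) and (610,219).

Run:
```python
from h import *
m=load("w1")
W=lambda u,v,z:print((u,v),p2w("wrist",u*.64,v*.64,z,m).round(4))
print("grip far end top");[W(*p,.106) for p in[(393,308),(413,308)]]
print("grip near end base");[W(*p,.076) for p in[(392,255),(413,255)]]
print("slot end");W(404,357,.076)
print("panel");[W(*p,.076) for p in[(344,219),(351,368),(610,219),(600,368)]]
print("dial top center, ends");W(552,309,.106);W(575,285,.106);W(530,336,.106);
print("dial base");W(540,297,.08)
# chamber fit
c=np.array([.580,.093]);
im=cv2.imread("pics/w1.png");g=cv2.cvtColor(im,cv2.COLOR_BGR2GRAY)
print(g[170:205,257])
```

```text
grip far end top
(393, 308) [0.6262 0.2954 0.106 ]
(413, 308) [0.6138 0.2944 0.106 ]
grip near end base
(392, 255) [0.6293 0.2673 0.076 ]
(413, 255) [0.6152 0.2663 0.076 ]
slot end
(404, 357) [0.6155 0.3402 0.076 ]
panel
(344, 219) [0.663  0.2453 0.076 ]
(351, 368) [0.653  0.3519 0.076 ]
(610, 219) [0.4773 0.2277 0.076 ]
(600, 368) [0.4632 0.3412 0.076 ]
dial top center, ends
(552, 309) [0.5236 0.2886 0.106 ]
(575, 285) [0.5103 0.2714 0.106 ]
(530, 336) [0.5357 0.3079 0.106 ]
dial base
(540, 297) [0.5243 0.2876 0.08  ]
[21 17 20 16 27 17 18 22 25 22 31 11 13 25 25 14 25 19 22 19 22 20 19 18
 19 26 15 44 43 50 50 51 48 49 43]
```

Emit:
arm_command --series '[0, 0, -0.01, 0, 0, 0.8, 0.5, 0, 0, -0.01, 0, 0, 0.8, 0.5, 0, 0, -0.01, 0, 0, 0.8, 0.5]'

```text
t: 2.4
eef_pos: [0.6218, 0.281, 0.1676]
ee_rot: [3.139, -0.002, -1.479]
force: [0.1, 0.2, 0.8]
width: 0.0632
gripper_force: 0.0
```

Emit:
arm_command --series '[0, 0, 0, 0, 0, 0.4, 0.5, 0, 0, 0, 0, 0, 0.65, 0.5, 0, 0, 0, 0, 0, 0.65, 0.5, 0, 0, 0, 0, 0, 0.65, 0, 0, 0, 0, 0, 0, 0.65, 0, 0, 0, 0, 0, 0, 0.65, 0]' --force 20

```text
t: 3.15
eef_pos: [0.6226, 0.2818, 0.1048]
ee_rot: [-3.14, 0.001, -1.48]
force: [-0.2, -0.1, -0.4]
width: 0.0191
gripper_force: 0.0
```

Run:
```python
from h import *
# lock free: 50 mm along chamber +y
go(arm.get_state()["eef_pos"]+.05*np.array([-np.sin(.092),np.cos(.092),0]),-1.479)
print(arm.get_state()["gripper_force"])
```

```text
turn [-0.001  0.001 -0.001] shift [-0.5    0.001  0.   ] at [0.6226 0.2818 0.1048] yaw -1.48 F [-0.2 -0.1 -0.4] w 0.0191 t 3.15
0.0
```

Emit:
arm_command --series '[0, 0, 0, 0, 0, 0.02, 0, 0, 0, 0, 0, 0, 0.02, 0, 0, 0, 0, -0.12, 0, 0.02, 0, 0, 0, 0, -0.24, 0, 0.02, 0, 0, 0, 0, -0.36, 0, 0.02, 0, 0, 0, 0, -0.48, 0, 0.02, 0, 0, 0, 0, -0.52, 0, 0.02, 0, 0, 0, 0, -0.52, 0, 0.02, 0]'

```text
t: 4.15
eef_pos: [0.6163, 0.3285, 0.1032]
ee_rot: [3.138, -0.007, -1.481]
force: [-5.3, -16.4, 14.9]
width: 0.0138
gripper_force: 20.0
```

Run:
```python
from h import *
s=arm.get_state();print(s["gripper_force"])
go(s["eef_pos"],-1.479)
```

```text
20.0059175491333
turn [ 0.003 -0.004 -0.001] shift [0. 0. 0.] at [0.6163 0.3285 0.1032] yaw -1.481 F [ -5.3 -16.4  14.9] w 0.0138 t 4.15
```

Emit:
arm_command --series '[0, 0, 0, 0.04, 0, 0, 0.5, 0, 0, 0, 0.04, 0, 0, 0.5, 0, 0, 0, 0.04, 0, 0, 0.5, 0, 0, 0, 0.04, 0, -0.6, 0.5, 0, 0, 0, 0.04, 0, -0.9, 0.5, 0, 0, 0, 0.04, 0, -0.9, 0.5]'

```text
t: 4.9
eef_pos: [0.6191, 0.3306, 0.195]
ee_rot: [-3.137, 0.003, -1.48]
force: [0.4, 0.3, -0.4]
width: 0.0435
gripper_force: 0.0
```

Emit:
arm_command --series '[0, 0, 0, 0.77, 0.65, 0, 0.35, 0, 0, 0, 0.77, 0.65, 0, 0.35]'

```text
t: 5.15
eef_pos: [0.5581, 0.2452, 0.19]
ee_rot: [3.139, -0.001, -1.481]
force: [0.3, 0.3, 1.0]
width: 0.0319
gripper_force: 0.0
```

Emit:
arm_command --series '[0, 0, 0, 0.77, 0.65, 0, 0.35, 0, 0, 0, 0.77, 0.65, 0, 0.35]'

```text
t: 5.4
eef_pos: [0.5001, 0.1622, 0.1905]
ee_rot: [3.14, -0.001, -1.481]
force: [0.6, -0.5, 0.6]
width: 0.0307
gripper_force: 0.0
```

Emit:
arm_command --series '[0, 0, 0, 0.77, 0.65, 0, 0.35, 0, 0, 0, 0.77, 0.65, 0, 0.35, 0, 0, 0, 0.77, 0.65, 0, 0.35]'

```text
t: 5.78
eef_pos: [0.4424, 0.0798, 0.1911]
ee_rot: [3.141, 0.0, -1.482]
force: [0.6, 0.2, 0.1]
width: 0.0303
gripper_force: 0.0
```

Run:
```python
from h import *
go([.4446,.0818,.075],-1.479)
m,im=wrist("w2")
for p in ([.4446,.0818,.072],): print(w2p("wrist",p,m)/.64)
cv2.imwrite("pics/w2b.png",cv2.resize(im,(800,600),interpolation=cv2.INTER_CUBIC))
```

```text
turn [ 0.     0.    -0.002] shift [-0.017 -0.024  1.161] at [0.4424 0.0798 0.1911] yaw -1.482 F [0.6 0.2 0.1] w 0.0303 t 5.78
[397.63695045 299.28258296]
```

View pics/w2b.png

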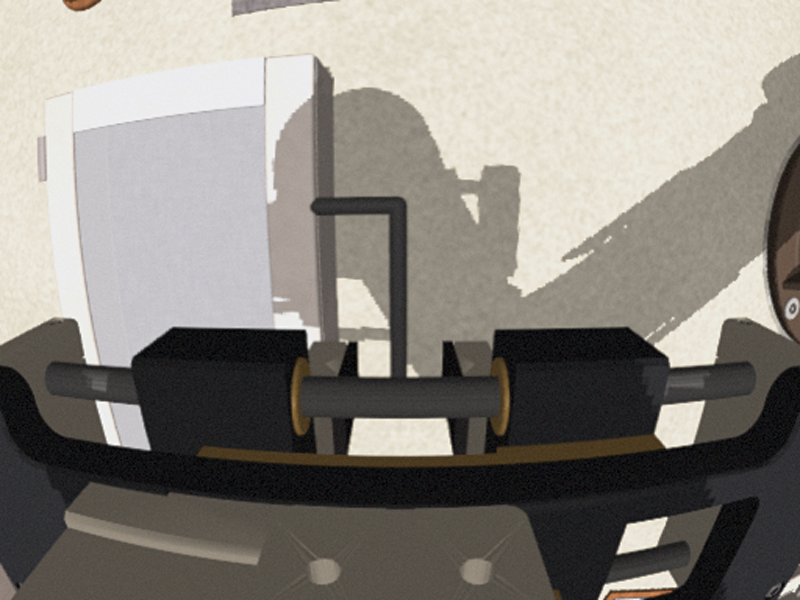

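The bar lies at x≈397 px at row 300, matching the prediction (397.6, 299.3), so I descend and grip it.

Emit:
arm_command --series '[0, 0, 0, -0.02, -0.02, 0.5, 0.35, 0, 0, 0, -0.02, -0.02, 0.8, 0.35, 0, 0, 0, -0.02, -0.02, 0.8, 0.35]'

```text
t: 6.2
eef_pos: [0.4452, 0.0836, 0.1094]
ee_rot: [3.137, -0.003, -1.48]
force: [-0.7, 0.3, 0.5]
width: 0.0305
gripper_force: 0.0
```

Emit:
arm_command --series '[0, 0, 0, 0, 0, 0.35, 0.35, 0, 0, 0, 0, 0, 0.35, 0.35, 0, 0, 0, 0, 0, 0.35, 0, 0, 0, 0, 0, 0, 0.35, 0, 0, 0, 0, 0, 0, 0.35, 0, 0, 0, 0, 0, 0, 0.35, 0]' --force 25

```text
t: 6.95
eef_pos: [0.4432, 0.0834, 0.0768]
ee_rot: [3.137, 0.0, -1.482]
force: [-14.8, 8.2, 7.6]
width: 0.009
gripper_force: 25.0
```

Run:
```python
from h import *
s=arm.get_state();print(s["gripper_force"])
go(s["eef_pos"],-1.479)
th=np.concatenate([np.linspace(0,1.575,29)])
p=np.c_[-.235*np.cos(th+.017),.235*np.sin(th+.017)]*10
for k in range(4):
    print([[round(-(p[i,0]-p[7*k,0]),3),round(-(p[i,1]-p[7*k,1]),3)] for i in range(7*k+1,7*k+8)])
```

```text
24.984920918941498
turn [ 0.003  0.    -0.002] shift [0. 0. 0.] at [0.4432 0.0834 0.0768] yaw -1.482 F [-14.8   8.2   7.6] w 0.009 t 6.95
[[np.float64(-0.006), np.float64(-0.132)], [np.float64(-0.019), np.float64(-0.264)], [np.float64(-0.04), np.float64(-0.394)], [np.float64(-0.068), np.float64(-0.523)], [np.float64(-0.103), np.float64(-0.651)], [np.float64(-0.146), np.float64(-0.776)], [np.float64(-0.195), np.float64(-0.898)]]
[[np.float64(-0.056), np.float64(-0.12)], [np.float64(-0.119), np.float64(-0.236)], [np.float64(-0.188), np.float64(-0.349)], [np.float64(-0.264), np.float64(-0.457)], [np.float64(-0.345), np.float64(-0.561)], [np.float64(-0.432), np.float64(-0.66)], [np.float64(-0.525), np.float64(-0.755)]]
[[np.float64(-0.098), np.float64(-0.089)], [np.float64(-0.2), np.float64(-0.172)], [np.float64(-0.308), np.float64(-0.25)], [np.float64(-0.419), np.float64(-0.321)], [np.float64(-0.534), np.float64(-0.386)], [np.float64(-0.653), np.float64(-0.444)], [np.float64(-0.774), np.float64(-0.496)]]
[[np.float64(-0.124), np.float64(-0.045)], [np.float64(-0.251), np.float64(-0.082)], [np.float64(-0.38), np.float64(-0.113)], [np.float64(-0.51), np.float64(-0.136)], [np.float64(-0.641), np.float64(-0.151)], [np.float64(-0.773), np.float64(-0.16)], [np.float64(-0.905), np.float64(-0.161)]]
```

Emit:
arm_command --series '[0, 0, 0, -0.01, 0.015, -0.132, 0, 0, 0, 0, -0.01, 0, -0.264, 0, 0, 0, 0, -0.01, -0.02, -0.394, 0, 0, 0, 0, -0.01, -0.05, -0.523, 0, 0, 0, 0, -0.01, -0.085, -0.651, 0, 0, 0, 0, -0.01, -0.13, -0.776, 0, 0, 0, 0, -0.01, -0.18, -0.898, 0]'

```text
t: 7.82
eef_pos: [0.4617, 0.0854, 0.1667]
ee_rot: [3.137, -0.001, -1.482]
force: [-9.5, -1.3, -0.1]
width: 0.009
gripper_force: 25.0
```

Run:
```python
from h import *
go([.4432,.0834,.0768],-1.479)
```

```text
turn [ 0.003 -0.    -0.002] shift [0.002 0.182 0.9  ] at [0.4617 0.0854 0.1667] yaw -1.482 F [-9.5 -1.3 -0.1] w 0.009 t 7.83
```

Emit:
arm_command --series '[0, 0, 0, 0, -0.05, -0.12, 0, 0, 0, 0, 0, -0.11, -0.236, 0, 0, 0, 0, 0, -0.18, -0.349, 0, 0, 0, 0, 0, -0.255, -0.457, 0, 0, 0, 0, 0, -0.335, -0.561, 0, 0, 0, 0, 0, -0.42, -0.66, 0, 0, 0, 0, 0, -0.515, -0.755, 0]'

```text
t: 8.7
eef_pos: [0.5126, 0.09, 0.2434]
ee_rot: [3.137, -0.001, -1.481]
force: [-16.8, 0.0, 12.0]
width: 0.0089
gripper_force: 25.0
```

Emit:
arm_command --series '[0, 0, 0, 0, -0.098, -0.089, 0, 0, 0, 0, 0, -0.2, -0.172, 0, 0, 0, 0, 0, -0.308, -0.25, 0, 0, 0, 0, 0, -0.419, -0.321, 0, 0, 0, 0, 0, -0.534, -0.386, 0, 0, 0, 0, 0, -0.653, -0.444, 0, 0, 0, 0, 0, -0.774, -0.496, 0]'

```text
t: 9.57
eef_pos: [0.5926, 0.0974, 0.2945]
ee_rot: [-3.14, -0.0, -1.481]
force: [-7.5, -1.9, 8.0]
width: 0.009
gripper_force: 25.0
```

Run:
```python
from h import *
go([.4432,.0834,.0768],-1.479)
```

```text
turn [-0.001 -0.    -0.001] shift [0.004 1.504 2.174] at [0.5926 0.0974 0.2945] yaw -1.481 F [-7.5 -1.9  8. ] w 0.009 t 9.57
```

Emit:
arm_command --series '[0, 0, 0, 0, -0.124, -0.035, 0, 0, 0, 0, 0, -0.251, -0.07, 0, 0, 0, 0, 0, -0.38, -0.1, 0, 0, 0, 0, 0, -0.51, -0.12, 0, 0, 0, 0, 0, -0.63, -0.14, 0, 0, 0, 0, 0, -0.74, -0.145, 0, 0, 0, 0, 0, -0.84, -0.145, 0, 0, 0, 0, 0, -0.9, -0.145, 0]'

```text
t: 10.58
eef_pos: [0.6834, 0.1057, 0.3083]
ee_rot: [-3.138, -0.0, -1.481]
force: [-2.6, -1.4, 6.5]
width: 0.0094
gripper_force: 25.0
```

Run:
```python
from h import *
go([.4432,.0834,.0768],-1.479)
```

```text
turn [-0.002 -0.    -0.001] shift [0.006 2.42  2.307] at [0.6834 0.1057 0.3083] yaw -1.481 F [-2.6 -1.4  6.5] w 0.0094 t 10.57
```

Emit:
arm_command --series '[0, 0, 0, 0, -0.03, 0, 0, 0, 0, 0, 0, -0.05, 0, 0, 0, 0, 0, 0, -0.05, 0, 0]'

```text
t: 10.95
eef_pos: [0.6878, 0.1061, 0.3081]
ee_rot: [-3.139, -0.0, -1.481]
force: [-3.4, -1.8, 6.0]
width: 0.0089
gripper_force: 25.0
```

Emit:
arm_command --series '[0, 0, 0, 0, 0.02, 0, 0.35, 0, 0, 0, 0, 0.02, 0, 0.35, 0, 0, 0, 0, 0.02, 0, 0.35, 0, 0, 0, 0, 0.02, -0.3, 0.35, 0, 0, 0, 0, 0.02, -0.7, 0.35, 0, 0, 0, 0, 0.02, -0.7, 0.35]'

```text
t: 11.7
eef_pos: [0.6864, 0.1065, 0.38]
ee_rot: [-3.135, 0.001, -1.481]
force: [0.4, -0.4, 0.3]
width: 0.0305
gripper_force: 0.0
```

Run:
```python
from h import *
go([.52,-.17,.25],-1.479)
s=arm.get_state();print(s["q"].round(2))
im=arm.grab_frame("scene");cv2.imwrite("pics/s2.png",im[60:330,60:400])
im=arm.grab_frame("top");cv2.imwrite("pics/t2.png",cv2.resize(im[150:300,150:430],None,fx=2.8,fy=2.8,interpolation=2))
```

```text
turn [-0.004  0.001 -0.001] shift [2.605 1.914 1.285] at [0.6864 0.1065 0.38  ] yaw -1.481 F [ 0.4 -0.4  0.3] w 0.0305 t 11.7
[ 0.43  0.34  0.28  0.   -1.5  -0.34]
```

View pics/t2.png

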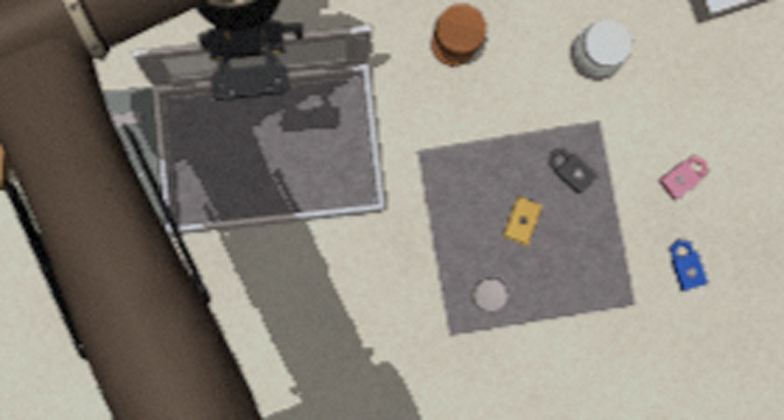

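Emit:
arm_command --series '[0, 0, 0, 0.86, 0.77, 0, 0.8, 0, 0, 0, 0.86, 0.77, 0, 0.8]'

```text
t: 12.05
eef_pos: [0.6148, 0.0129, 0.374]
ee_rot: [3.139, -0.001, -1.48]
force: [0.2, -1.2, 0.6]
width: 0.0457
gripper_force: 0.0
```

Emit:
arm_command --series '[0, 0, 0, 0.86, 0.77, 0.5, 0.8, 0, 0, 0, 0.86, 0.77, 0.5, 0.8]'

```text
t: 12.3
eef_pos: [0.5458, -0.0794, 0.3246]
ee_rot: [3.141, 0.0, -1.48]
force: [0.7, -0.5, -0.3]
width: 0.0649
gripper_force: 0.0
```

Emit:
arm_command --series '[0, 0, 0, 0.86, 0.77, 0.5, 0.8, 0, 0, 0, 0.86, 0.77, 0.5, 0.8, 0, 0, 0, 0.86, 0.77, 0.5, 0.8]'

```text
t: 12.68
eef_pos: [0.4747, -0.1727, 0.2736]
ee_rot: [3.137, 0.001, -1.484]
force: [0.5, -0.4, 1.1]
width: 0.0702
gripper_force: 0.0
```

Run:
```python
from h import *
go([.48,-.17,.28],-1.479)
m,im=wrist("w3");cv2.imwrite("pics/w3b.png",cv2.resize(im,(800,600),interpolation=cv2.INTER_CUBIC))
```

```text
turn [ 0.003  0.001 -0.003] shift [-0.023 -0.054 -0.064] at [ 0.4747 -0.1727  0.2736] yaw -1.484 F [ 0.5 -0.4  1.1] w 0.0702 t 12.68
```

View pics/w3b.png

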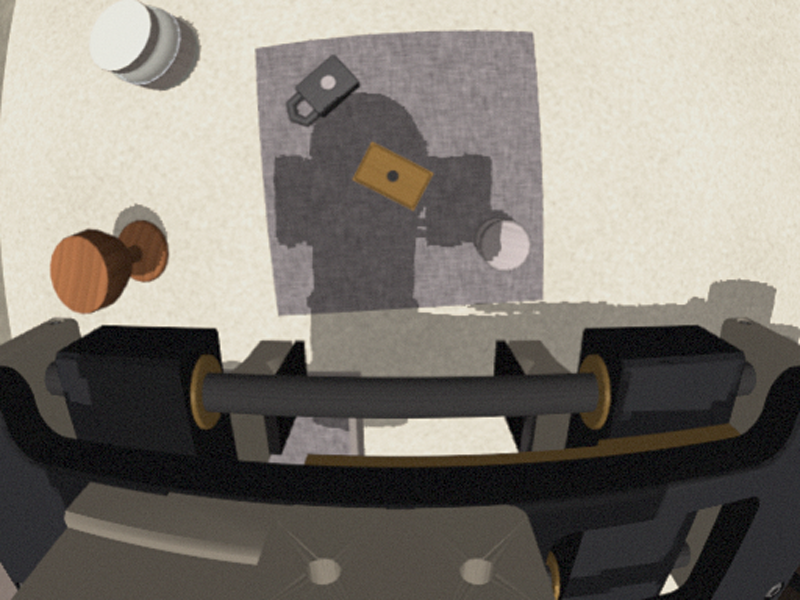

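Wrist view (800-wide): salt bowl (503,245), tin (393,177) with its long side along image (+61,+36), padlock body centre (328,83) with shackle towards (300,110). No fourth artefact is on the mat. The blue and pink look-alikes are off the mat and out of this view.

Run:
```python
from h import *
m=load("w3")
im=cv2.imread("pics/w3.png");hsv=cv2.cvtColor(im,cv2.COLOR_BGR2HSV)
def rect(mask,box,z):
    b=np.zeros_like(mask);u0,v0,u1,v1=[int(k*.64) for k in box];b[v0:v1,u0:u1]=mask[v0:v1,u0:u1]
    n,l,st,_=cv2.connectedComponentsWithStats(b);k=1+np.argmax(st[1:,4]);ys,xs=np.where(l==k)
    P=np.array([p2w("wrist",x,y,z,m)[:2] for x,y in zip(xs,ys)])*1000
    (c,wh,a)=cv2.minAreaRect(P.astype(np.float32));print(np.round(c,1),np.round(wh,1),round(a,1),len(xs),P.mean(0).round(1))
rect(((hsv[...,1]>110)&(hsv[...,2]>40)).astype(np.uint8),(330,120,460,230),.024)
W=lambda u,v,z:p2w("wrist",u*.64,v*.64,z,m)[:2].round(4)
print("pad",[W(*p,.022) for p in[(328,83),(333,55),(360,85),(297,90),(327,116),(292,115)]])
print("salt",[W(*p,.04) for p in[(503,245),(529,245),(478,245),(503,270)]])
crop=im[20:190,170:360];cv2.imwrite("pics/w3c.png",cv2.resize(crop,None,fx=4,fy=3.5,interpolation=2)[:600])
```

```text
[ 486.8 -239.1] [35.  56.8] 67.5 1148 [ 486.8 -239.1]
pad [array([ 0.5465, -0.3134]), array([ 0.5446, -0.3382]), array([ 0.5197, -0.313 ]), array([ 0.5722, -0.3065]), array([ 0.5447, -0.285 ]), array([ 0.5745, -0.2848])]
salt [array([ 0.3919, -0.1921]), array([ 0.3697, -0.1944]), array([ 0.4126, -0.19  ]), array([ 0.3891, -0.1713])]
```

View pics/w3c.png

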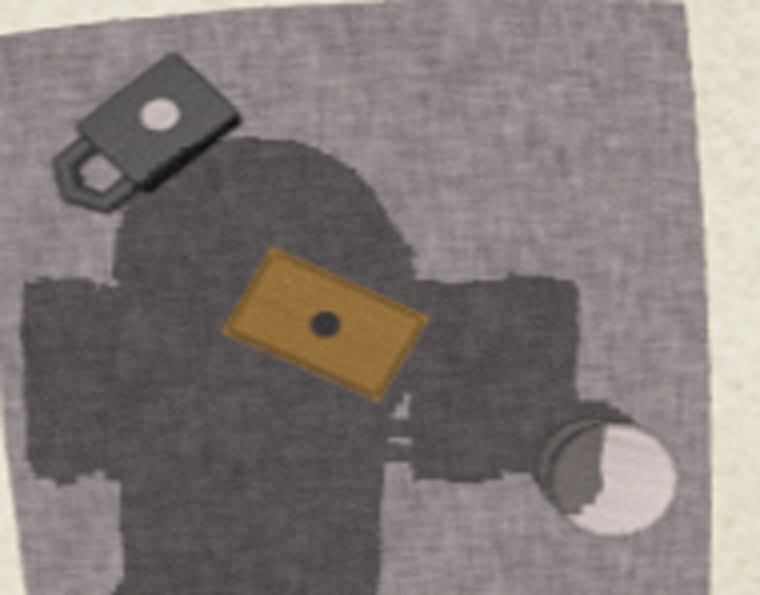

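Run:
```python
from h import *
m=load("w3")
C=lambda x,y,z:p2w("wrist",170+x/4,20+y/3.5,z,m)[:2]
q=[C(*p,.022) for p in[(173,53),(238,118),(145,183),(78,127)]]
A,B,Cc,D=q;c=sum(q)/4;ax=(D-A+Cc-B)/2
print("pad c",c.round(4),"len",np.linalg.norm(ax),"wid",np.linalg.norm(B-A),"ang",np.arctan2(ax[1],ax[0]),"dot",C(158,114,.022).round(4))
print("salt",C(613,478,.04).round(4),[C(*p,.04).round(4) for p in[(551,478),(675,478),(613,424),(613,534)]])
go([.3905,-.1925,.14],-3.05)
O=np.array([.5825,.0945]);Rc=np.array([[np.cos(.092),-np.sin(.092)],[np.sin(.092),np.cos(.092)]])
for n,p in dict(salt=(-.05,-.085),tin=(.03,-.03),pad=(-.045,.025)).items(): print(n,(O+Rc@p).round(4))
```

```text
pad c [ 0.5469 -0.312 ] len 0.03996984401620417 wid 0.033857380460558244 ang 0.7837313275971389 dot [ 0.5471 -0.3141]
salt [ 0.3901 -0.1925] [array([ 0.4103, -0.1905]), array([ 0.3695, -0.1947]), array([ 0.3927, -0.2122]), array([ 0.3873, -0.1718])]
turn [ 0.001 -0.001  0.997] shift [0.13  0.873 1.351] at [ 0.4767 -0.172   0.2749] yaw -1.483 F [0.8 0.1 0.6] w 0.0703 t 12.72
salt [0.5405 0.0053]
tin [0.6151 0.0674]
pad [0.5354 0.1153]
```

Emit:
arm_command --series '[0, 0, 0.12, 0.13, 0.4, 0.3, 0.8, 0, 0, 0.24, 0.13, 0.87, 0.6, 0.8, 0, 0, 0.35, 0.13, 0.87, 0.8, 0.8, 0, 0, 0.47, 0.13, 0.87, 0.8, 0.8, 0, 0, 0.58, 0.13, 0.87, 0.8, 0.8, 0, 0, 0.7, 0.13, 0.87, 0.8, 0.8, 0, 0, 0.81, 0.13, 0.87, 0.8, 0.8, 0, 0, 0.92, 0.13, 0.87, 0.8, 0.8]'

```text
t: 13.72
eef_pos: [0.3941, -0.1909, 0.1962]
ee_rot: [-3.142, 0.0, -2.93]
force: [-0.4, -0.0, 0.2]
width: 0.07
gripper_force: 0.0
```

Emit:
arm_command --series '[0, 0, 0.077, 0, 0, 0.5, 0.8, 0, 0, 0.077, 0, 0, 0.5, 0.8, 0, 0, 0.077, 0, 0, 0.5, 0.8]'

```text
t: 14.1
eef_pos: [0.3941, -0.1914, 0.1473]
ee_rot: [-3.141, 0.0, -3.043]
force: [-0.1, -0.6, -0.4]
width: 0.0701
gripper_force: 0.0
```

Run:
```python
from h import *
go([.3905,-.1925,.038],-3.05)
m,im=wrist("w4")
print(w2p("wrist",[.3905,-.1925,.04],m),w2p("wrist",[.4865,-.239,.024],m))
cv2.imwrite("pics/w4b.png",im)
```

```text
turn [-0.     0.     0.005] shift [ 0.037 -0.006  1.093] at [ 0.3941 -0.1914  0.1473] yaw -3.043 F [-0.1 -0.6 -0.4] w 0.0701 t 14.1
[254.86566175 187.62822786] [199.93075551 270.44332144]
```

View pics/w4b.png

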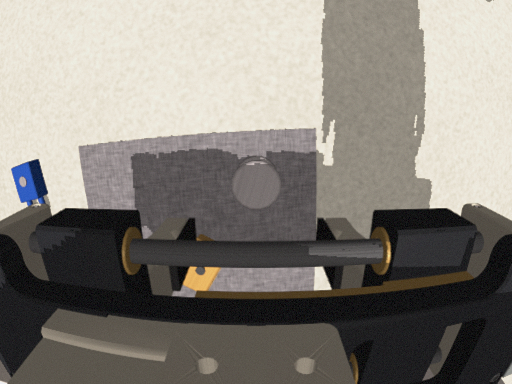

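Salt bowl centre is at (257,184), within 3 mm of the prediction, so I go down on it.

Emit:
arm_command --series '[0, 0, 0, 0.06, 0.01, 0.4, 0.8, 0, 0, 0, 0.06, 0.01, 0.8, 0.8, 0, 0, 0, 0.06, 0.01, 0.8, 0.8]'

```text
t: 14.52
eef_pos: [0.3863, -0.1911, 0.0657]
ee_rot: [3.141, -0.003, -3.045]
force: [-0.4, 0.5, 0.5]
width: 0.07
gripper_force: 0.0
```

Emit:
arm_command --series '[0, 0, 0, 0, 0, 0.28, 0.8, 0, 0, 0, 0, 0, 0.28, 0.8, 0, 0, 0, 0, 0, 0.28, 0.3, 0, 0, 0, 0, 0, 0.28, 0.3, 0, 0, 0, 0, 0, 0.28, 0.3, 0, 0, 0, 0, 0, 0.28, 0.3, 0, 0, 0, 0, 0, 0.28, 0.3]' --force 20

```text
t: 15.4
eef_pos: [0.3876, -0.1912, 0.039]
ee_rot: [-3.141, 0.001, -3.046]
force: [-0.9, 0.7, 8.8]
width: 0.0419
gripper_force: 20.0
```

Run:
```python
from h import *
go([.5405,.0053,.15],-3.05);print(arm.get_state()["gripper_force"])
```

```text
turn [-0.     0.001  0.002] shift [-1.71   1.81  -1.109] at [ 0.3876 -0.1912  0.039 ] yaw -3.046 F [-0.9  0.7  8.8] w 0.0419 t 15.4
20.000784795556683
```

Emit:
arm_command --series '[0, 0, 0, 0, 0, -0.3, 0.3, 0, 0, 0, 0, 0, -0.7, 0.3, 0, 0, 0, 0, 0, -0.95, 0.3, 0, 0, 0, 0, 0, -0.95, 0.3]'

```text
t: 15.9
eef_pos: [0.3881, -0.1912, 0.135]
ee_rot: [-3.141, 0.004, -3.047]
force: [-0.2, -0.4, -1.1]
width: 0.0417
gripper_force: 20.0
```

Emit:
arm_command --series '[0, 0, 0, -0.43, 0.45, -0.05, 0.3, 0, 0, 0, -0.86, 0.9, -0.1, 0.3]'

```text
t: 16.15
eef_pos: [0.4641, -0.0926, 0.1426]
ee_rot: [3.142, -0.001, -3.049]
force: [0.2, -1.3, -0.3]
width: 0.0421
gripper_force: 20.0
```

Emit:
arm_command --series '[0, 0, 0, -0.43, 0.45, 0, 0.3, 0, 0, 0, -0.85, 0.91, 0, 0.3, 0, 0, 0, -0.85, 0.91, 0, 0.3, 0, 0, 0, -0.85, 0.91, 0, 0.3]'

```text
t: 16.65
eef_pos: [0.539, 0.0052, 0.1416]
ee_rot: [-3.141, -0.003, -3.046]
force: [0.1, 0.3, -0.3]
width: 0.0419
gripper_force: 20.0
```

Run:
```python
from h import *
go([.5405,.0053,.046],-3.05);print(arm.get_state()["gripper_force"])
```

```text
turn [-0.    -0.002  0.002] shift [-0.019  0.     0.956] at [0.539  0.0052 0.1416] yaw -3.046 F [ 0.1  0.3 -0.3] w 0.0419 t 16.65
19.99986418057233
```

Emit:
arm_command --series '[0, 0, 0, 0, 0.1, 0.4, 0.3, 0, 0, 0, 0, 0.1, 0.7, 0.3, 0, 0, 0, 0, 0.1, 0.85, 0.3, 0, 0, 0, 0, 0.1, 0.95, 0.3, 0, 0, 0, 0, 0.1, 0.95, 0.3]'

```text
t: 17.27
eef_pos: [0.5391, 0.0148, 0.0482]
ee_rot: [-3.141, -0.0, -3.047]
force: [0.0, 1.2, -1.7]
width: 0.0422
gripper_force: 20.0
```

Emit:
arm_command --series '[0, 0, 0, 0, 0, 0, 0.57, 0, 0, 0, 0, 0, 0, 0.57, 0, 0, 0, 0, 0, 0, 0.57, 0, 0, 0, 0, 0, 0, 0.57, 0, 0, 0, 0, 0, -0.3, 0.57, 0, 0, 0, 0, 0, -0.8, 0.57, 0, 0, 0, 0, 0, -0.98, 0.57, 0, 0, 0, 0, 0, -0.98, 0.57]'

```text
t: 18.27
eef_pos: [0.5401, 0.0155, 0.1481]
ee_rot: [3.141, 0.004, -3.047]
force: [-0.5, -0.8, -0.9]
width: 0.05
gripper_force: 0.0
```

Run:
```python
from h import *
go([.4868,-.2391,.14],-3.53);m,im=wrist("w5")
T=arm.grab_frame("top");cv2.imwrite("pics/t3.png",np.hstack([im,cv2.resize(T[150:310,140:440],(288*2,384))[:, :]])[:, :].copy())
a=cv2.resize(im,(400,300));b=cv2.resize(T[150:300,160:360],(400,300),interpolation=2);cv2.imwrite("pics/j3.png",np.hstack([a,b]))
```

```text
turn [0.001 0.002 0.308] shift [ 0.773 -2.484  0.075] at [0.5401 0.0155 0.1481] yaw -3.047 F [-0.5 -0.8 -0.9] w 0.05 t 18.27
```

View pics/j3.png

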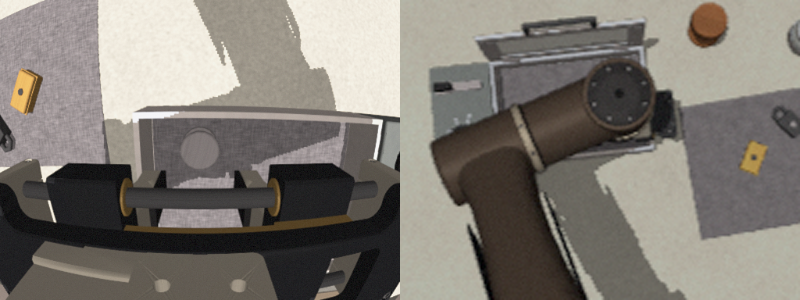

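Left half: salt stands in the chamber at (200,150). Right half: tin and padlock are unmoved on the mat.

Emit:
arm_command --series '[0, 0, 0, 0.26, -0.83, 0, 0.7, 0, 0, 0, 0.26, -0.83, 0, 0.7]'

```text
t: 18.62
eef_pos: [0.5195, -0.0716, 0.1447]
ee_rot: [-3.141, -0.003, -3.047]
force: [-0.4, 0.2, -0.5]
width: 0.0601
gripper_force: 0.0
```

Emit:
arm_command --series '[0, 0, 0, 0.26, -0.83, 0, 0.7, 0, 0, 0, 0.26, -0.83, 0, 0.7]'

```text
t: 18.88
eef_pos: [0.5014, -0.1571, 0.1448]
ee_rot: [3.141, -0.003, -3.048]
force: [-0.0, -0.8, -0.5]
width: 0.0612
gripper_force: 0.0
```

Emit:
arm_command --series '[0, 0, 0.1, 0.26, -0.6, 0, 0.7, 0, 0, 0.2, 0.26, -0.83, 0, 0.7, 0, 0, 0.31, 0.26, -0.83, 0, 0.7, 0, 0, 0.31, 0.26, -0.83, 0, 0.7, 0, 0, 0.31, 0.26, -0.83, 0, 0.7]'

```text
t: 19.5
eef_pos: [0.4848, -0.2398, 0.1455]
ee_rot: [-3.141, -0.001, 2.754]
force: [0.1, 0.7, 0.2]
width: 0.0613
gripper_force: 0.0
```

Run:
```python
from h import *
go([.4868,-.2391,.028],-3.53);m,im=wrist("w6")
hsv=cv2.cvtColor(im,cv2.COLOR_BGR2HSV);k=((hsv[...,1]>110)&(hsv[...,0]>12)&(hsv[...,0]<32)&(hsv[...,2]>30)).astype(np.uint8);k[205:]=0
ys,xs=np.where(k>0);P=np.array([p2w("wrist",x,y,.024,m)[:2] for x,y in zip(xs,ys)])*1000
print(len(xs),xs.min(),xs.max(),ys.min(),ys.max(),cv2.minAreaRect(P.astype(np.float32)))
print(w2p("wrist",[.4868,-.2391,.024],m))
```

```text
turn [-0.    -0.001  0.   ] shift [-0.018  0.014  1.175] at [ 0.4848 -0.2398  0.1455] yaw 2.754 F [0.1 0.7 0.2] w 0.0613 t 19.5
1827 237 276 156 204 ((478.8726806640625, -235.97862243652344), (34.5447998046875, 44.403472900390625), 66.9488525390625)
[256.49146899 189.74502415]
```

Emit:
arm_command --series '[0, 0, 0, -0.02, 0.01, 0.4, 0.7, 0, 0, 0, -0.02, 0.01, 0.8, 0.7, 0, 0, 0, -0.02, 0.01, 0.8, 0.7]'

```text
t: 19.92
eef_pos: [0.4853, -0.2391, 0.0638]
ee_rot: [-3.14, -0.006, 2.752]
force: [0.2, -0.5, 1.0]
width: 0.0616
gripper_force: 0.0
```

Emit:
arm_command --series '[0, 0, 0, 0, 0, 0.36, 0.7, 0, 0, 0, 0, 0, 0.36, 0.7, 0, 0, 0, 0, 0, 0.36, 0.2, 0, 0, 0, 0, 0, 0.36, 0.2, 0, 0, 0, 0, 0, 0.36, 0.2, 0, 0, 0, 0, 0, 0.36, 0.2, 0, 0, 0, 0, 0, 0.36, 0.2]' --force 25

```text
t: 20.8
eef_pos: [0.4879, -0.24, 0.0312]
ee_rot: [3.141, 0.001, 2.75]
force: [-0.9, 1.0, 6.2]
width: 0.0336
gripper_force: 25.0
```

Emit:
arm_command --series '[0, 0, 0, 0, 0, -0.3, 0.2, 0, 0, 0, 0, 0, -0.7, 0.2, 0, 0, 0, 0, 0, -1, 0.2, 0, 0, 0, 0, 0, -1, 0.2]'

```text
t: 21.3
eef_pos: [0.4888, -0.2402, 0.1329]
ee_rot: [3.14, 0.005, 2.75]
force: [0.1, 0.2, -1.7]
width: 0.0339
gripper_force: 25.0
```

Run:
```python
from h import *
go([.6151,.0674,.14],-3.05);print(arm.get_state()["gripper_force"])
```

```text
turn [-0.     0.003 -0.308] shift [ 0.007  3.325 -0.068] at [ 0.4888 -0.2402  0.1329] yaw 2.75 F [ 0.1  0.2 -1.7] w 0.0339 t 21.3
24.999770522117615
```

Emit:
arm_command --series '[0, 0, -0.1, 0, 0.5, 0, 0.2, 0, 0, -0.2, 0, 0.9, -0.1, 0.2, 0, 0, -0.31, 0, 0.9, -0.1, 0.2, 0, 0, -0.31, 0, 0.9, -0.1, 0.2]'

```text
t: 21.8
eef_pos: [0.5212, -0.1563, 0.1393]
ee_rot: [3.141, -0.002, -3.047]
force: [0.5, -0.5, -0.8]
width: 0.0336
gripper_force: 25.0
```

Run:
```python
from h import *
go([.6151,.0674,.14],-3.05);print(arm.get_state()["gripper_force"])
```

```text
turn [ 0.    -0.001  0.002] shift [-1.146  2.138 -0.008] at [ 0.5212 -0.1563  0.1393] yaw -3.047 F [ 0.5 -0.5 -0.8] w 0.0336 t 21.8
24.998328387737274
```

Emit:
arm_command --series '[0, 0, 0, -0.2, 0.4, 0, 0.2, 0, 0, 0, -0.38, 0.71, 0, 0.2]'

```text
t: 22.05
eef_pos: [0.5525, -0.0822, 0.1396]
ee_rot: [3.142, -0.001, -3.053]
force: [-0.3, -0.3, -1.8]
width: 0.0334
gripper_force: 25.0
```

Emit:
arm_command --series '[0, 0, 0, -0.2, 0.4, 0, 0.2, 0, 0, 0, -0.38, 0.71, 0, 0.2]'

```text
t: 22.3
eef_pos: [0.5839, -0.0074, 0.1395]
ee_rot: [-3.142, -0.001, -3.052]
force: [-0.4, -0.9, -1.7]
width: 0.0337
gripper_force: 25.0
```

Emit:
arm_command --series '[0, 0, 0, -0.2, 0.4, 0, 0.2, 0, 0, 0, -0.38, 0.71, 0, 0.2, 0, 0, 0, -0.38, 0.71, 0, 0.2, 0, 0, 0, -0.38, 0.71, 0, 0.2]'

```text
t: 22.8
eef_pos: [0.6144, 0.0654, 0.1393]
ee_rot: [-3.141, -0.002, -3.05]
force: [-1.4, -1.3, -1.7]
width: 0.034
gripper_force: 25.0
```

Emit:
arm_command --series '[0, 0, 0, 0, 0, 0.4, 0.2, 0, 0, 0, 0, 0, 0.8, 0.2, 0, 0, 0, 0, 0, 0.9, 0.2, 0, 0, 0, 0, 0, 1.0, 0.2, 0, 0, 0, 0, 0, 1.0, 0.2]'

```text
t: 23.42
eef_pos: [0.6154, 0.0658, 0.0407]
ee_rot: [3.142, 0.0, -3.047]
force: [-0.1, 0.3, -0.8]
width: 0.0339
gripper_force: 25.0
```

Run:
```python
from h import *
go([.6151,.0674,.038],-3.05)
```

```text
turn [0.    0.    0.002] shift [0.001 0.016 0.027] at [0.6154 0.0658 0.0407] yaw -3.047 F [-0.1  0.3 -0.8] w 0.0339 t 23.43
```

Lower 3 mm more, release, lift, and go back towards the padlock.

Emit:
arm_command --series '[0, 0, 0, 0, 0, 0.03, 0.2, 0, 0, 0, 0, 0, 0.03, 0.2, 0, 0, 0, 0, 0, 0.03, 0.5, 0, 0, 0, 0, 0, 0.03, 0.5, 0, 0, 0, 0, 0, 0.03, 0.5, 0, 0, 0, 0, 0, -0.4, 0.5, 0, 0, 0, 0, 0, -0.9, 0.5, 0, 0, 0, 0, 0, -0.98, 0.5]'

```text
t: 24.42
eef_pos: [0.6172, 0.0667, 0.1424]
ee_rot: [3.14, 0.007, -3.046]
force: [1.1, -0.2, -1.0]
width: 0.0438
gripper_force: 0.0
```

Emit:
arm_command --series '[0, 0, 0, 0.25, -0.95, -0.1, 0.5, 0, 0, 0, 0.25, -0.95, -0.1, 0.5]'

```text
t: 24.68
eef_pos: [0.5983, -0.0323, 0.1482]
ee_rot: [3.141, -0.001, -3.047]
force: [0.2, -0.1, 0.3]
width: 0.0438
gripper_force: 0.0
```

Emit:
arm_command --series '[0, 0, 0, 0.25, -0.95, 0, 0.7, 0, 0, 0, 0.25, -0.95, 0, 0.7, 0, 0, 0, 0.25, -0.95, 0, 0.7]'

```text
t: 25.05
eef_pos: [0.5823, -0.1301, 0.1477]
ee_rot: [3.142, -0.001, -3.05]
force: [0.1, 1.9, 0.4]
width: 0.061
gripper_force: 0.0
```

Run:
```python
from h import *
go([.5469,-.3125,.14],-2.33)
T=arm.grab_frame("top");cv2.imwrite("pics/t4.png",cv2.resize(T[150:300,160:410],None,fx=3,fy=3,interpolation=2))
```

```text
turn [ 0.    -0.001 -0.458] shift [ 0.519 -1.784  0.077] at [ 0.5823 -0.1301  0.1477] yaw -3.05 F [0.1 1.9 0.4] w 0.061 t 25.05
```

View pics/t4.png

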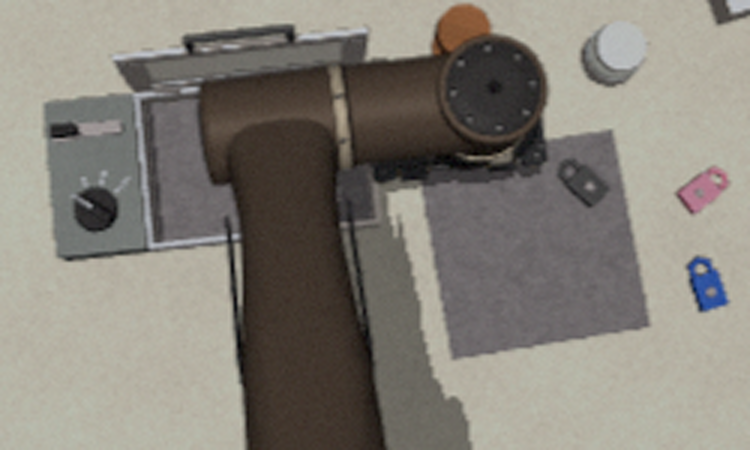

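The padlock is still at the same place on the mat and the lock grip is at its free end.

Emit:
arm_command --series '[0, 0, 0, 0.26, -0.89, 0, 0.7, 0, 0, 0, 0.26, -0.89, 0, 0.7]'

```text
t: 25.35
eef_pos: [0.5656, -0.2194, 0.1479]
ee_rot: [3.141, -0.001, -3.046]
force: [-0.0, -0.6, 0.1]
width: 0.0614
gripper_force: 0.0
```

Emit:
arm_command --series '[0, 0, -0.11, 0.26, -0.6, 0, 0.7, 0, 0, -0.22, 0.26, -0.89, 0, 0.7, 0, 0, -0.34, 0.26, -0.89, 0, 0.7, 0, 0, -0.46, 0.26, -0.89, 0, 0.7, 0, 0, -0.46, 0.26, -0.89, 0, 0.7, 0, 0, -0.46, 0.26, -0.89, 0, 0.7]'

```text
t: 26.1
eef_pos: [0.5487, -0.3092, 0.1481]
ee_rot: [3.141, -0.0, -2.327]
force: [-0.8, -0.5, 0.3]
width: 0.0614
gripper_force: 0.0
```

Run:
```python
from h import *
go([.5469,-.3125,.03],-2.33)
m,im=wrist("w7");print(w2p("wrist",[.5469,-.3125,.022],m),w2p("wrist",[.5469+.03*np.cos(-2.33),-.3125+.03*np.sin(-2.33),.022],m))
cv2.imwrite("pics/w7b.png",cv2.resize(im[80:280,130:390],None,fx=3,fy=3,interpolation=2))
```

```text
turn [ 0.    -0.     0.002] shift [ 0.036 -0.01   1.181] at [ 0.5487 -0.3092  0.1481] yaw -2.327 F [-0.8 -0.5  0.3] w 0.0614 t 26.1
[255.52802106 182.76213237] [255.63288071 149.85884278]
```

View pics/w7b.png

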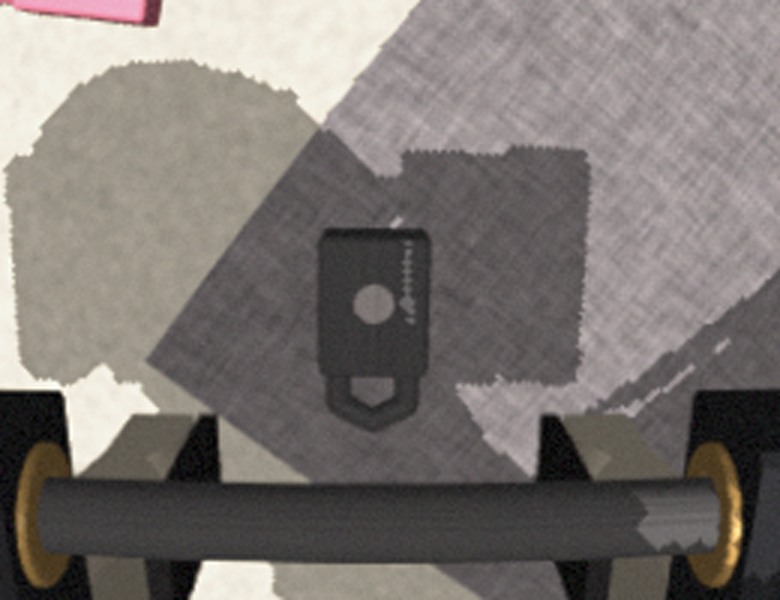

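The padlock's dot is at full-image (254.7,181) against a predicted (255.5,182.8), and it is aligned with the jaws. Grip it.

Emit:
arm_command --series '[0, 0, 0, 0.03, -0.01, 0.4, 0.7, 0, 0, 0, 0.03, -0.01, 0.8, 0.7, 0, 0, 0, 0.03, -0.01, 0.8, 0.7]'

```text
t: 26.52
eef_pos: [0.545, -0.3119, 0.0655]
ee_rot: [3.136, -0.003, -2.326]
force: [-0.8, -0.1, 1.2]
width: 0.0616
gripper_force: 0.0
```

Emit:
arm_command --series '[0, 0, 0, 0, 0, 0.38, 0.7, 0, 0, 0, 0, 0, 0.38, 0.7, 0, 0, 0, 0, 0, 0.38, 0.2, 0, 0, 0, 0, 0, 0.38, 0.2, 0, 0, 0, 0, 0, 0.38, 0.2, 0, 0, 0, 0, 0, 0.38, 0.2, 0, 0, 0, 0, 0, 0.38, 0.2]' --force 30

```text
t: 27.4
eef_pos: [0.5476, -0.3129, 0.0314]
ee_rot: [-3.14, 0.0, -2.324]
force: [-1.7, 1.2, 6.3]
width: 0.0338
gripper_force: 30.0
```

Emit:
arm_command --series '[0, 0, 0, 0, 0, -0.3, 0.2, 0, 0, 0, 0, 0, -0.7, 0.2, 0, 0, 0, 0, 0, -1, 0.2, 0, 0, 0, 0, 0, -1, 0.2]'

```text
t: 27.9
eef_pos: [0.5484, -0.3132, 0.133]
ee_rot: [-3.137, 0.002, -2.324]
force: [1.0, 0.6, -2.7]
width: 0.0338
gripper_force: 29.9
```

Emit:
arm_command --series '[0, 0, 0.1, 0, 0, -0.1, 0.2, 0, 0, 0.2, 0, 0, -0.1, 0.2, 0, 0, 0.31, 0, 0, -0.1, 0.2, 0, 0, 0.42, 0, 0, -0.1, 0.2, 0, 0, 0.46, 0, 0, -0.1, 0.2, 0, 0, 0.46, 0, 0, -0.1, 0.2]'

```text
t: 28.65
eef_pos: [0.5463, -0.3125, 0.1389]
ee_rot: [3.141, -0.002, -3.046]
force: [-0.3, -0.2, -3.0]
width: 0.0337
gripper_force: 29.9
```

Run:
```python
from h import *
go([.5354,.1153,.14],-3.05);print(arm.get_state()["gripper_force"])
```

```text
turn [ 0.001 -0.001  0.002] shift [-0.297  4.269 -0.007] at [ 0.5463 -0.3125  0.1389] yaw -3.046 F [-0.3 -0.2 -3. ] w 0.0337 t 28.65
29.939922094345093
```

Emit:
arm_command --series '[0, 0, 0, -0.03, 0.45, 0, 0.2, 0, 0, 0, -0.06, 0.85, 0, 0.2]'

```text
t: 28.9
eef_pos: [0.5443, -0.2267, 0.1393]
ee_rot: [3.141, -0.001, -3.046]
force: [0.6, 0.9, -2.0]
width: 0.0336
gripper_force: 29.9
```

Emit:
arm_command --series '[0, 0, 0, -0.03, 0.45, 0, 0.2, 0, 0, 0, -0.06, 0.85, 0, 0.2]'

```text
t: 29.15
eef_pos: [0.5423, -0.141, 0.1396]
ee_rot: [3.141, -0.001, -3.045]
force: [0.8, 0.9, -1.8]
width: 0.0333
gripper_force: 29.9
```

Emit:
arm_command --series '[0, 0, 0, -0.03, 0.45, 0, 0.2, 0, 0, 0, -0.06, 0.85, 0, 0.2]'

```text
t: 29.4
eef_pos: [0.5403, -0.0558, 0.1398]
ee_rot: [3.141, -0.001, -3.045]
force: [0.3, -0.8, -1.5]
width: 0.0336
gripper_force: 29.9
```

Emit:
arm_command --series '[0, 0, 0, -0.03, 0.45, 0, 0.2, 0, 0, 0, -0.06, 0.85, 0, 0.2]'

```text
t: 29.65
eef_pos: [0.5382, 0.0294, 0.1398]
ee_rot: [3.142, -0.001, -3.045]
force: [0.2, -0.9, -2.8]
width: 0.034
gripper_force: 29.9
```

Emit:
arm_command --series '[0, 0, 0, -0.03, 0.45, 0, 0.2, 0, 0, 0, -0.06, 0.87, 0, 0.2, 0, 0, 0, -0.06, 0.87, 0, 0.2, 0, 0, 0, -0.06, 0.87, 0, 0.2]'

```text
t: 30.15
eef_pos: [0.536, 0.115, 0.1397]
ee_rot: [-3.141, -0.001, -3.045]
force: [-0.2, -0.2, -2.3]
width: 0.0336
gripper_force: 29.9
```

Run:
```python
from h import *
go([.5354,.1153,.037],-3.05)
m,im=wrist("w8");cv2.imwrite("pics/w8b.png",cv2.resize(im,(800,600),interpolation=2))
```

```text
turn [-0.    -0.001  0.003] shift [0.004 0.004 1.027] at [0.536  0.115  0.1397] yaw -3.045 F [-0.2 -0.2 -2.3] w 0.0336 t 30.15
```

View pics/w8b.png

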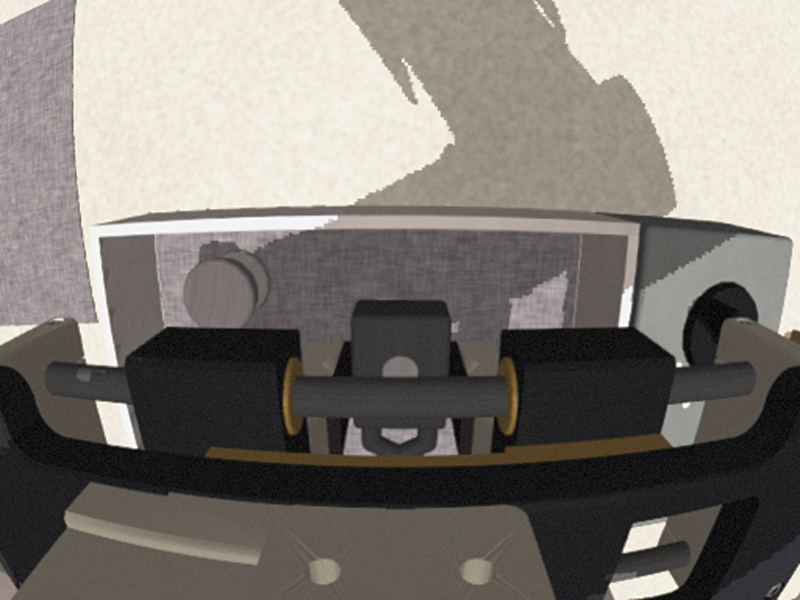

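The held padlock (400,345) is clear of the front wall. Salt is at (222,290).

Emit:
arm_command --series '[0, 0, 0, 0, 0, 0.4, 0.2, 0, 0, 0, 0, 0, 0.8, 0.2, 0, 0, 0, 0, 0, 0.9, 0.2, 0, 0, 0, 0, 0, 1.0, 0.2, 0, 0, 0, 0, 0, 1.0, 0.2]'

```text
t: 30.82
eef_pos: [0.5369, 0.115, 0.0406]
ee_rot: [3.142, 0.0, -3.047]
force: [-0.4, -0.7, -1.3]
width: 0.0338
gripper_force: 29.9
```

Emit:
arm_command --series '[0, 0, 0, 0, 0, 0.03, 0.2, 0, 0, 0, 0, 0, 0.03, 0.2, 0, 0, 0, 0, 0, 0.03, 0.5, 0, 0, 0, 0, 0, 0.03, 0.5, 0, 0, 0, 0, 0, 0.03, 0.5, 0, 0, 0, 0, 0, -0.4, 0.5, 0, 0, 0, 0, 0, -0.9, 0.5, 0, 0, 0, 0, 0, -0.98, 0.5]'

```text
t: 31.82
eef_pos: [0.5384, 0.1161, 0.1421]
ee_rot: [3.139, 0.006, -3.046]
force: [0.3, -1.3, 0.0]
width: 0.0438
gripper_force: 0.0
```

Emit:
arm_command --series '[0, 0, 0, 0, 0, -0.5, 0.5, 0, 0, 0, 0, 0, -1, 0.5, 0, 0, 0, 0, 0, -1, 0.5]'

```text
t: 32.2
eef_pos: [0.5384, 0.116, 0.2422]
ee_rot: [3.139, 0.007, -3.046]
force: [0.3, 1.3, -1.3]
width: 0.0437
gripper_force: 0.0
```

Emit:
arm_command --series '[0, 0, 0, 0, 0, -0.5, 0.35, 0, 0, 0, 0, 0, -1, 0.35, 0, 0, 0, 0, 0, -1, 0.35]'

```text
t: 32.58
eef_pos: [0.5379, 0.1156, 0.3415]
ee_rot: [3.14, 0.006, -3.047]
force: [-0.4, 0.8, -0.5]
width: 0.0307
gripper_force: 0.0
```

Run:
```python
from h import *
go([.687,.1063,.39],-1.48)
m,im=wrist("w9");cv2.imwrite("pics/w9b.png",cv2.resize(im,(800,600),interpolation=2))
```

```text
turn [-0.002  0.004 -0.997] shift [-1.478 -0.233 -0.477] at [0.5379 0.1156 0.3415] yaw -3.047 F [-0.4  0.8 -0.5] w 0.0307 t 32.58
```

View pics/w9b.png

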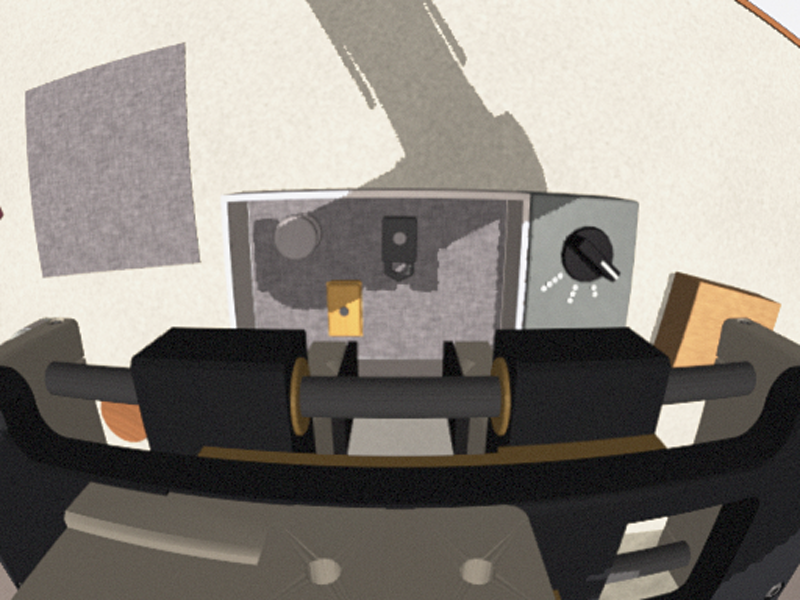

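Wrist view: mat is empty, and salt (298,238), padlock (400,245) and tin (344,308) lie in the chamber.

Emit:
arm_command --series '[0, 0, -0.11, 0, 0, -0.5, 0.35, 0, 0, -0.22, -0.3, 0, -0.5, 0.35, 0, 0, -0.33, -0.6, 0, -0.5, 0.35, 0, 0, -0.44, -0.75, -0.1, -0.5, 0.35, 0, 0, -0.55, -0.75, -0.1, -0.5, 0.35, 0, 0, -0.66, -0.75, -0.1, -0.5, 0.35, 0, 0, -0.77, -0.75, -0.1, -0.5, 0.35, 0, 0, -0.88, -0.75, -0.1, -0.5, 0.35]'

```text
t: 33.62
eef_pos: [0.6117, 0.1123, 0.3857]
ee_rot: [3.138, -0.001, -1.659]
force: [-0.9, 0.4, -0.9]
width: 0.0306
gripper_force: 0.0
```

Emit:
arm_command --series '[0, 0, -0.117, 0, 0, 0, 0.35, 0, 0, -0.117, 0, 0, 0, 0.35, 0, 0, -0.117, 0, 0, 0, 0.35]'

```text
t: 34.0
eef_pos: [0.6119, 0.1123, 0.3871]
ee_rot: [3.14, -0.0, -1.485]
force: [0.5, 0.5, 0.8]
width: 0.0307
gripper_force: 0.0
```

Run:
```python
from h import *
go([.687,.1063,.308],-1.48)
```

```text
turn [ 0.001 -0.    -0.003] shift [ 0.124 -0.744  0.79 ] at [0.6119 0.1123 0.3871] yaw -1.485 F [0.5 0.5 0.8] w 0.0307 t 34.0
```

Emit:
arm_command --series '[0, 0, 0, 0.12, -0.4, 0, 0.35, 0, 0, 0, 0.12, -0.745, 0, 0.35, 0, 0, 0, 0.12, -0.745, 0, 0.35, 0, 0, 0, 0.12, -0.745, 0, 0.35]'

```text
t: 34.5
eef_pos: [0.6872, 0.107, 0.3875]
ee_rot: [3.14, -0.0, -1.483]
force: [-0.3, 0.0, -0.1]
width: 0.0307
gripper_force: 0.0
```

Emit:
arm_command --series '[0, 0, 0, 0, 0, 0.3, 0.35, 0, 0, 0, 0, 0, 0.6, 0.35, 0, 0, 0, 0, 0, 0.78, 0.35, 0, 0, 0, 0, 0, 0.78, 0.35, 0, 0, 0, 0, 0, 0.78, 0, 0, 0, 0, 0, 0, 0.78, 0, 0, 0, 0, 0, 0, 0.78, 0, 0, 0, 0, 0, 0, 0.78, 0]' --force 25

```text
t: 35.5
eef_pos: [0.6876, 0.1071, 0.3113]
ee_rot: [-3.14, 0.0, -1.481]
force: [-1.9, 0.9, 4.2]
width: 0.0087
gripper_force: 25.0
```

Run:
```python
from h import *
s=arm.get_state();print(s["gripper_force"])
go([.4432,.0834,.0768],-1.48)
th=np.linspace(1.592,0,33)
p=np.c_[-.235*np.cos(th+.017),.235*np.sin(th+.017)]*10
for k in range(4): print([[float(round(-(p[i,0]-p[8*k,0]),2)),float(round(-(p[i,1]-p[8*k,1]),2))] for i in range(8*k+1,8*k+9)])
```

```text
25.000383853912354
turn [-0.001  0.    -0.   ] shift [0.016 2.459 2.342] at [0.6876 0.1071 0.3113] yaw -1.481 F [-1.9  0.9  4.2] w 0.0087 t 35.5
[[0.12, -0.0], [0.23, 0.0], [0.35, 0.01], [0.47, 0.03], [0.58, 0.05], [0.69, 0.08], [0.81, 0.11], [0.92, 0.15]]
[[0.11, 0.04], [0.21, 0.09], [0.32, 0.15], [0.42, 0.21], [0.52, 0.27], [0.61, 0.34], [0.7, 0.41], [0.79, 0.49]]
[[0.08, 0.08], [0.16, 0.17], [0.24, 0.26], [0.31, 0.35], [0.37, 0.45], [0.43, 0.55], [0.49, 0.65], [0.54, 0.76]]
[[0.04, 0.11], [0.08, 0.22], [0.12, 0.33], [0.14, 0.44], [0.17, 0.56], [0.18, 0.67], [0.19, 0.79], [0.2, 0.91]]
```

Emit:
arm_command --series '[0, 0, 0, 0, 0.12, 0, 0, 0, 0, 0, 0, 0.23, 0, 0, 0, 0, 0, 0, 0.35, 0.01, 0, 0, 0, 0, 0, 0.47, 0.03, 0, 0, 0, 0, 0, 0.58, 0.05, 0, 0, 0, 0, 0, 0.69, 0.08, 0, 0, 0, 0, 0, 0.81, 0.11, 0, 0, 0, 0, 0, 0.92, 0.15, 0]'

```text
t: 36.5
eef_pos: [0.5948, 0.0986, 0.295]
ee_rot: [3.141, -0.0, -1.481]
force: [1.1, -0.0, 2.3]
width: 0.009
gripper_force: 25.0
```

Emit:
arm_command --series '[0, 0, 0, 0, 0.11, 0.04, 0, 0, 0, 0, 0, 0.21, 0.09, 0, 0, 0, 0, 0, 0.32, 0.15, 0, 0, 0, 0, 0, 0.42, 0.21, 0, 0, 0, 0, 0, 0.52, 0.27, 0, 0, 0, 0, 0, 0.61, 0.34, 0, 0, 0, 0, 0, 0.7, 0.41, 0, 0, 0, 0, 0, 0.79, 0.49, 0]'

```text
t: 37.5
eef_pos: [0.5166, 0.0916, 0.2457]
ee_rot: [3.142, 0.0, -1.481]
force: [2.2, 0.6, 1.2]
width: 0.0091
gripper_force: 25.0
```

Run:
```python
from h import *
go([.4432,.0834,.0768],-1.48)
```

```text
turn [ 0.  0. -0.] shift [0.016 0.738 1.689] at [0.5166 0.0916 0.2457] yaw -1.481 F [2.2 0.6 1.2] w 0.0091 t 37.5
```

Emit:
arm_command --series '[0, 0, 0, 0, 0.08, 0.08, 0, 0, 0, 0, 0, 0.16, 0.17, 0, 0, 0, 0, 0, 0.24, 0.26, 0, 0, 0, 0, 0, 0.31, 0.35, 0, 0, 0, 0, 0, 0.37, 0.45, 0, 0, 0, 0, 0, 0.43, 0.55, 0, 0, 0, 0, 0, 0.49, 0.65, 0, 0, 0, 0, 0, 0.54, 0.76, 0]'

```text
t: 38.5
eef_pos: [0.463, 0.0868, 0.1697]
ee_rot: [-3.141, 0.0, -1.481]
force: [1.7, 1.6, 1.5]
width: 0.009
gripper_force: 25.0
```

Emit:
arm_command --series '[0, 0, 0, 0, 0.04, 0.11, 0, 0, 0, 0, 0, 0.08, 0.22, 0, 0, 0, 0, 0, 0.12, 0.33, 0, 0, 0, 0, 0, 0.14, 0.44, 0, 0, 0, 0, 0, 0.17, 0.55, 0, 0, 0, 0, 0, 0.18, 0.64, 0, 0, 0, 0, 0, 0.19, 0.73, 0, 0, 0, 0, 0, 0.2, 0.81, 0]'

```text
t: 39.5
eef_pos: [0.4433, 0.085, 0.0887]
ee_rot: [3.141, -0.0, -1.481]
force: [-1.8, 2.3, 1.4]
width: 0.0092
gripper_force: 25.0
```

Run:
```python
from h import *
go([.4432,.0834,.0768],-1.48)
```

```text
turn [ 0. -0. -0.] shift [0.015 0.003 0.119] at [0.4433 0.085  0.0887] yaw -1.481 F [-1.8  2.3  1.4] w 0.0092 t 39.5
```

Emit:
arm_command --series '[0, 0, 0, 0, 0, 0.03, 0, 0, 0, 0, 0, 0, 0.06, 0, 0, 0, 0, 0, 0, 0.08, 0, 0, 0, 0, 0, 0, 0.1, 0, 0, 0, 0, 0, 0, 0.1, 0]'

```text
t: 40.12
eef_pos: [0.4429, 0.0849, 0.0789]
ee_rot: [3.141, -0.0, -1.481]
force: [-2.7, 4.6, -1.6]
width: 0.0089
gripper_force: 25.0
```

Emit:
arm_command --series '[0, 0, 0, 0, 0, 0.02, 0, 0, 0, 0, 0, 0, 0.03, 0, 0, 0, 0, 0, 0, 0.04, 0, 0, 0, 0, 0, 0, 0.04, 0]'

```text
t: 40.62
eef_pos: [0.4429, 0.0849, 0.0759]
ee_rot: [3.141, -0.0, -1.481]
force: [-8.9, 4.5, 14.1]
width: 0.0091
gripper_force: 25.0
```

Shut with 14 N of contact. Release and go to the lock.

Emit:
arm_command --series '[0, 0, 0, 0, 0, 0, 0.35, 0, 0, 0, 0, 0, 0, 0.35, 0, 0, 0, 0, 0, 0, 0.35, 0, 0, 0, 0, 0, -0.4, 0.35, 0, 0, 0, 0, 0, -0.8, 0.35, 0, 0, 0, 0, 0, -1, 0.35, 0, 0, 0, 0, 0, -1, 0.35]'

```text
t: 41.5
eef_pos: [0.4442, 0.0853, 0.1767]
ee_rot: [-3.139, 0.001, -1.481]
force: [0.4, -0.1, -0.5]
width: 0.0307
gripper_force: 0.0
```

Emit:
arm_command --series '[0, 0, 0, -0.77, -0.65, -0.1, 0.5, 0, 0, 0, -0.77, -0.65, -0.1, 0.5]'

```text
t: 41.75
eef_pos: [0.5021, 0.1687, 0.1845]
ee_rot: [3.141, -0.0, -1.481]
force: [0.3, -0.7, -0.6]
width: 0.0421
gripper_force: 0.0
```

Emit:
arm_command --series '[0, 0, 0, -0.77, -0.65, 0, 0.5, 0, 0, 0, -0.77, -0.65, 0, 0.5]'

```text
t: 42.0
eef_pos: [0.5599, 0.2517, 0.1833]
ee_rot: [3.14, -0.001, -1.48]
force: [0.4, 0.1, 0.4]
width: 0.0438
gripper_force: 0.0
```

Emit:
arm_command --series '[0, 0, 0, -0.77, -0.65, 0, 0.5, 0, 0, 0, -0.77, -0.65, 0, 0.5, 0, 0, 0, -0.77, -0.65, 0, 0.5]'

```text
t: 42.38
eef_pos: [0.6173, 0.3342, 0.1817]
ee_rot: [3.139, -0.002, -1.48]
force: [-0.7, -0.2, 0.5]
width: 0.044
gripper_force: 0.0
```

Run:
```python
from h import *
go([.6170,.3285,.104],-1.48)
m,im=wrist("w10");print(w2p("wrist",[.617,.3285,.106],m)/.64)
cv2.imwrite("pics/w10b.png",cv2.resize(im,(800,600),interpolation=2))
```

```text
turn [ 0.002 -0.001  0.   ] shift [0.054 0.006 0.777] at [0.6173 0.3342 0.1817] yaw -1.48 F [-0.7 -0.2  0.5] w 0.044 t 42.38
[403.56059912 309.18077798]
```

View pics/w10b.png

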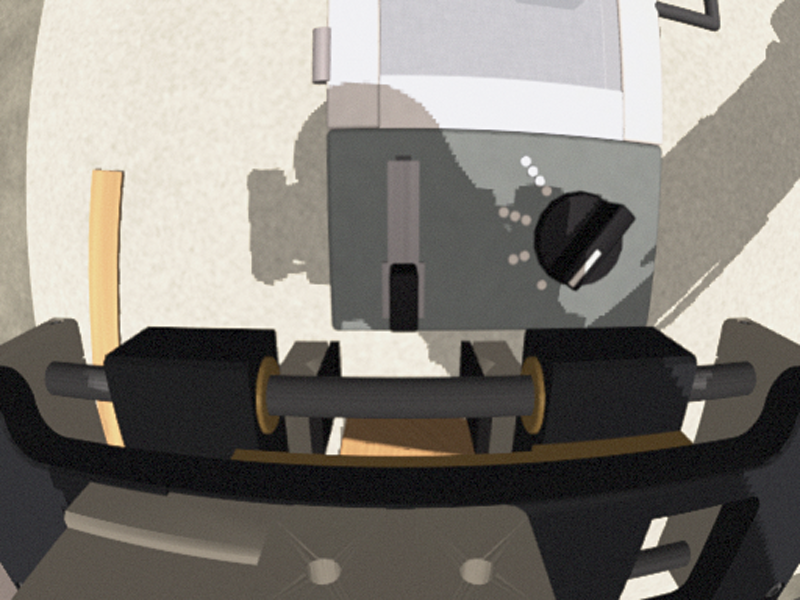

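The lock grip is at (403,300), as predicted, and the lid lies flat. Grip the lock and slide it back.

Emit:
arm_command --series '[0, 0, 0, 0.05, 0, 0.4, 0.5, 0, 0, 0, 0.05, 0, 0.77, 0.5, 0, 0, 0, 0.05, 0, 0.77, 0.5, 0, 0, 0, 0.05, 0, 0.77, 0, 0, 0, 0, 0.05, 0, 0.77, 0, 0, 0, 0, 0.05, 0, 0.77, 0, 0, 0, 0, 0.05, 0, 0.77, 0, 0, 0, 0, 0.05, 0, 0.77, 0]' --force 20

```text
t: 43.42
eef_pos: [0.6164, 0.3276, 0.1094]
ee_rot: [3.141, 0.0, -1.48]
force: [-5.8, 0.3, 6.3]
width: 0.0138
gripper_force: 20.0
```

Emit:
arm_command --series '[0, 0, 0, 0.12, 0, 0, 0, 0, 0, 0, 0.24, 0, 0, 0, 0, 0, 0, 0.36, 0, 0, 0, 0, 0, 0, 0.45, 0, 0, 0, 0, 0, 0, 0.5, 0, 0, 0, 0, 0, 0, 0.52, 0, 0, 0, 0, 0, 0, 0.52, 0, 0, 0]'

```text
t: 44.3
eef_pos: [0.621, 0.2778, 0.1094]
ee_rot: [-3.141, 0.003, -1.48]
force: [-7.8, 6.6, 6.1]
width: 0.0137
gripper_force: 20.0
```

Emit:
arm_command --series '[0, 0, 0, 0.02, 0, 0, 0, 0, 0, 0, 0.03, 0, 0, 0, 0, 0, 0, 0.03, 0, 0, 0]'

```text
t: 44.68
eef_pos: [0.621, 0.2775, 0.1094]
ee_rot: [-3.14, 0.006, -1.479]
force: [-11.5, 16.7, 5.1]
width: 0.0137
gripper_force: 20.0
```

Emit:
arm_command --series '[0, 0, 0, -0.03, 0, 0, 0.5, 0, 0, 0, -0.03, 0, 0, 0.5, 0, 0, 0, -0.03, 0, 0, 0.5, 0, 0, 0, -0.03, 0, -0.5, 0.5, 0, 0, 0, -0.03, 0, -0.8, 0.5, 0, 0, 0, -0.03, 0, -0.8, 0.5]'

```text
t: 45.42
eef_pos: [0.6235, 0.2761, 0.1916]
ee_rot: [-3.137, 0.002, -1.481]
force: [1.1, -0.8, -0.5]
width: 0.0436
gripper_force: 0.0
```

Run:
```python
from h import *
go([.524,.2875,.12],.092+.9-np.pi)
```

```text
turn [-0.002  0.002  0.426] shift [-0.201  0.984  0.712] at [0.6235 0.2761 0.1916] yaw -1.481 F [ 1.1 -0.8 -0.5] w 0.0436 t 45.42
```

Emit:
arm_command --series '[0, 0, 0.1, -0.2, 0.5, 0, 0.5, 0, 0, 0.2, -0.2, 0.985, 0.2, 0.5, 0, 0, 0.31, -0.2, 0.985, 0.2, 0.5, 0, 0, 0.42, -0.2, 0.985, 0.2, 0.5, 0, 0, 0.425, -0.2, 0.985, 0.2, 0.5, 0, 0, 0.425, -0.2, 0.985, 0.2, 0.5]'

```text
t: 46.18
eef_pos: [0.522, 0.2865, 0.1678]
ee_rot: [3.141, -0.001, -2.145]
force: [-0.4, 0.6, 0.6]
width: 0.0439
gripper_force: 0.0
```

Run:
```python
from h import *
go([.524,.2875,.108],.092+.9-np.pi)
m,im=wrist("w11")
c=np.array([.524,.2875,.106]);d=.025*np.array([np.cos(.992),np.sin(.992),0])
print([(w2p("wrist",p,m)/.64).round(1) for p in(c,c+d,c-d)])
cv2.imwrite("pics/w11b.png",cv2.resize(im,(800,600),interpolation=2))
```

```text
turn [ 0.    -0.001  0.003] shift [-0.02  -0.012  0.598] at [0.522  0.2865 0.1678] yaw -2.145 F [-0.4  0.6  0.6] w 0.0439 t 46.17
[array([399.2, 332.1]), array([398.9, 382.2]), array([399.5, 277.9])]
```

View pics/w11b.png

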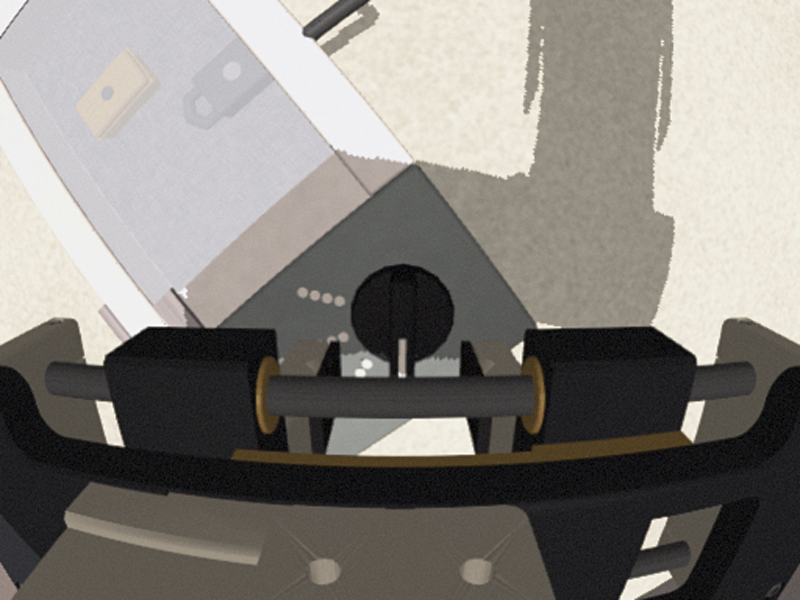

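The dial bar is upright in the jaws at column 402 (predicted 399). Descend, grip and turn.

Emit:
arm_command --series '[0, 0, 0, -0.01, 0, 0.3, 0.5, 0, 0, 0, -0.01, 0, 0.58, 0.5, 0, 0, 0, -0.01, 0, 0.58, 0.5, 0, 0, 0, -0.01, 0, 0.58, 0, 0, 0, 0, -0.01, 0, 0.58, 0, 0, 0, 0, -0.01, 0, 0.58, 0, 0, 0, 0, -0.01, 0, 0.58, 0, 0, 0, 0, -0.01, 0, 0.58, 0]' --force 20

```text
t: 47.22
eef_pos: [0.5222, 0.2883, 0.111]
ee_rot: [3.141, 0.001, -2.148]
force: [-3.9, 3.0, 4.4]
width: 0.0121
gripper_force: 20.0
```

Emit:
arm_command --series '[0, 0, 0.1, 0, 0, 0, 0, 0, 0, 0.2, 0, 0, 0, 0, 0, 0, 0.3, 0, 0, 0, 0, 0, 0, 0.4, 0, 0, 0, 0, 0, 0, 0.5, 0, 0, 0, 0, 0, 0, 0.6, 0, 0, 0, 0, 0, 0, 0.7, 0, 0, 0, 0, 0, 0, 0.765, 0, 0, 0, 0]'

```text
t: 48.22
eef_pos: [0.5219, 0.2889, 0.111]
ee_rot: [3.14, -0.0, 2.93]
force: [-7.1, 4.7, 5.4]
width: 0.0118
gripper_force: 20.0
```

Emit:
arm_command --series '[0, 0, 0, 0, 0, 0, 0, 0, 0, 0, 0, 0, 0, 0]'

```text
t: 48.48
eef_pos: [0.522, 0.2889, 0.111]
ee_rot: [3.14, -0.0, 2.934]
force: [-6.6, 4.9, 4.3]
width: 0.0119
gripper_force: 20.0
```

Turned 1.20 rad. Release, lift and move clear.

Emit:
arm_command --series '[0, 0, 0, 0, 0, 0, 0.45, 0, 0, 0, 0, 0, 0, 0.45, 0, 0, 0, 0, 0, 0, 0.45, 0, 0, 0, 0, 0, -0.4, 0.45, 0, 0, 0, 0, 0, -0.9, 0.45, 0, 0, 0, 0, 0, -1, 0.45, 0, 0, 0, 0, 0, -1, 0.45]'

```text
t: 49.35
eef_pos: [0.5227, 0.2878, 0.2108]
ee_rot: [3.14, 0.001, 2.933]
force: [-0.4, -0.2, -1.6]
width: 0.0395
gripper_force: 0.0
```

Emit:
arm_command --series '[0, 0, 0, -0.3, 0, -0.8, 0.45, 0, 0, 0, -0.3, 0, -0.8, 0.45, 0, 0, 0, -0.3, 0, -0.8, 0.45]'

```text
t: 49.72
eef_pos: [0.5526, 0.2815, 0.2902]
ee_rot: [3.141, 0.0, 2.933]
force: [-0.0, 0.5, -1.2]
width: 0.0393
gripper_force: 0.0
```

Run:
```python
from h import *
go([.522,.289,.3],2.93)
m,im=wrist("w12");T=arm.grab_frame("top");S=arm.grab_frame("scene")
cv2.imwrite("pics/fin.png",np.hstack([cv2.resize(im,(400,300)),cv2.resize(S[120:270,200:400],(400,300),interpolation=2)]))
```

```text
turn [0.    0.    0.002] shift [ 0.315  0.01  -0.098] at [0.5526 0.2815 0.2902] yaw 2.933 F [-0.   0.5 -1.2] w 0.0393 t 49.73
```

View pics/fin.png

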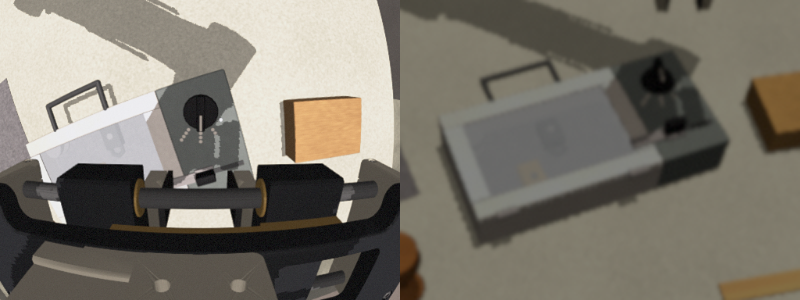

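The pointer lies on the three-dot row (200,130). The lid is shut, and the bolt grip (205,177) is at the lid side.

```bash
python3 -c "
from station import arm
print(arm.job_done())"
```

```text
the job is handed in; nothing more can be done
None
```

I handed the job in, but got no verdict back: the salt, tin and padlock (the only artefacts on the mat) are in the chamber, the lid is shut and locked, and the dial points to the three-dot row.

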